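# Load the setter and shift it to the firing base

## Robot

A 6-joint arm with a two-finger parallel gripper is mounted at the origin on a cart in front of the work surface, level with it; the furniture and walls round the work are solid. World frame = base frame: x ahead of the robot, y to its left, z up, the work surface at z = 0. Lengths are in m, angles in rad, forces in N, time in s.
With the tool pointing down it reaches from about 0.35 to 0.85 m from the base axis. Payload 8.1 kg.
Tool frame: the origin (TCP) lies midway between the tips of the shut fingers; the grasp point (between the pads) lies 19 mm behind it; z points along the fingers, y is the direction in which the jaws open and shut (so a half turn about z gives the same grasp; the last joint's range is limited). The gripper opens to 93 mm and grips with 3 to 60 N. Pads are 15 mm wide; open, the fingers measure 128 mm over their backs; the gripper's body (75 mm by 188 mm) begins 65 mm behind the grasp point.
Start: joints at [-0.085, 0.13, 1.488, -0, 1.523, -0.085], TCP at [0.6, 0, 0.192] pointing down, gripper open.
Joint ranges: [-2.96, 2.96], [-0.89, 2.26], [0.02, 2.5], [-1.34, 4.48], [0, 2.73], [-2.66, 2.66]. Speed limits (rad/s): [2.39, 2.39, 2.79, 3.14, 3.14, 3.14].

## Interface

Orientations are given as a rotation vector (axis times angle).
In Python, from plant import robot gives the robot as it stands. The module is installed in compiled form; this text tells all that it offers.
- The arm moves only by the shell command python3 -m pendant 'ROWS' [FORCE]. ROWS is JSON, a list of rows, each an object with "translation": the shift along the tool's x, y, z in mm, a list of three; "twist": the turn, a rotation vector about the tool's x, y, z in rad, a list of three; "grip": the opening, from -1 (shut) to 1 (fully open). A call has exactly 10 rows; each row shifts and turns the pose as measured when the row begins, along the tool's axes as they then stand; what a row does not reach is not made up. A row lasts 1/10 s, in which the tool goes at most 50 mm and 8.59 degrees, less where a joint would pass 70% of its speed; a pose out of reach is approached as far as the arm can. A call is refused whole if a number of a shift passes 50 or a number of a turn 0.15, either way. A call with a gripper value outside its range is refused whole. The fingers move at their own pace and stop on an object; FORCE is the grip in N (left out, the last holds). Time passes only in rows, so rows that do not move let the fingers close, or fill a call up. It gives the time, the measured TCP pose, the force and the opening at its end, in the units of the state.
- robot.read_state(): the state, without advancing time (a new reading comes with each control period).
- robot.read_camera(name): name is "scene" or "side" or "wrist"; returns (picture, depth): 384x512x3 uint8, red, green, blue; 384x512 float32, m along the optical axis (not along the pixel's ray), 0 where there is no reading.
- robot.camera_info(name): a dict with "vertical_fov" (degrees; the focal length in pixels is half the picture's height over the tangent of half this angle, whatever the lens; pixels are square), "cx", "cy" (the principal point, pixels), "cam_to_world" (4x4, takes a point from camera to world coordinates). Camera axes: x right, y up, looking along -z (the intrinsics and any distortion apply to the point x, -y, -z); pixel columns grow to the right and rows downward; lengths in m; the calibration is good to about 2 mm. The wrist camera is an equidistant fisheye: a pixel r from the principal point sees the ray r / f radians off the axis. A picture is of the moment at which its call begins: read the wrist's pose just before it. camera_info takes no time and is no camera call; for the wrist camera it gives the pose at the moment of the call.
- robot.close_job(): hands the job in, once; it reports no verdict.
The state is a dict: "t": time; "q": joint angles; "dq": joint speeds; "joint_torque": joint torques, N m; "tool_pos": TCP position; "orientation": TCP orientation; "force": force on the tool from outside, world axes, zero at the start; "wrist_torque": the same for the moment, N m; "opening": finger opening in m.
Only numpy, scipy, OpenCV 4.12 (cv2) and the standard library are available. Lean on these libraries where they do the work, as an engineer would, in place of code of your own. Each camera call takes 0.05 s, during which the arm holds its last target. There are 200 camera calls.

## Task

Lay every glass blank (any face down) on the front half of the white setter, clear of its brown-red back rail, then push them together as one group with the held straightedge until all of them rest against that rail. Then slide the spatula under the setter, lift it with the blanks on board without holding the setter in the fingers, and set it down level and square in the middle of the firing base. Leave both tools standing on the bench, the spatula drawn out from under the setter, and knock nothing over.

Things in the scene. Friction and masses are not known exactly. Their poses are not given: they have to be found in the camera images.
- setter: White ceramic kiln setter: plate 110 (x) x 118 (y) x 6 mm on two runners along x at its left and right edges; plate top 18 mm above the runners' feet; front (-x) open. Rims 4 mm thick along both y edges, tops 22 mm above the feet, 110 mm free between them. Back rail at +x: see point setter_rail. 0.2 kg, loose. Origin at its centre, level with the feet; z up.
- setter_rail (a point): Middle of the foot of the setter's brown-red back rail, on the rail's inner face at plate level (50 mm to +x of the setter's origin, 18 mm up). The rail is 5 mm thick, 5 mm high, along the whole +x edge.
- setter_passage (a point): Middle of the front mouth of the passage under the setter, between the runners: 96 mm wide, 12 mm high, open from front to back along x. The point lies at feet level, 55 mm to -x of the setter's origin.
- firing_base: Fixed firing base for the setter: dark steel-cased slab 146 x 146 mm, with a pale brick top 136 x 136 mm, flat, 30 mm above the bench, with four thin grey lines marking a square. Origin under its centre at bench level; x and y along its sides.
- spatula: Spatula, 0.14 kg: flat steel blade 70 mm wide (y), 4.5 mm thick, from x = -20 to x = +135 mm (tip at +x). Over its rear stands an upright neck (12 x 40 mm) with a blue grip 18 mm thick (x), 46 mm wide (y), from 30 to 75 mm above the blade's underside. Stands flat by itself. Origin on the blade's underside straight below the grip; z up.
- straightedge: Straightedge, 0.15 kg: aluminium bar 30 mm wide (x), 90 mm long (y), 10 mm high, both long faces alike; on its middle stands a dark wooden grip 16 mm thick (x), 40 mm wide (y), from 10 to 55 mm above the bar's underside. Stands by itself, at first on the sheet at the left (a white panel 3 mm thick on the bench). Origin at the centre of the underside; z up.
- oil_dropper: Bystander: dropper bottle with a red spout, 29 mm across, 90 mm tall, standing at the back left. Origin at the centre of its underside.
- solder_spool: Bystander: spool of solder, 55 mm across, 43 mm tall, at the back left. Origin at the centre of its underside.
- blank_1: Glass blank, teal green: a block 26 (x) x 20 (y) x 14 mm high, 0.02 kg; may be absent. Origin at the centre of the block; z up at first. A knock may turn it over; any face may lie down. Blanks, where present, start on the bench to the right, apart from one another.
- blank_2: Glass blank, amber orange: a block 26 (x) x 20 (y) x 14 mm high, 0.02 kg; may be absent. Origin at the centre of the block; z up at first. A knock may turn it over; any face may lie down. Blanks, where present, start on the bench to the right, apart from one another.
- blank_3: Glass blank, dark blue: a block 26 (x) x 20 (y) x 14 mm high, 0.02 kg; may be absent. Origin at the centre of the block; z up at first. A knock may turn it over; any face may lie down. Blanks, where present, start on the bench to the right, apart from one another.
- blank_4: Glass blank, magenta: a block 26 (x) x 20 (y) x 14 mm high, 0.02 kg; may be absent. Origin at the centre of the block; z up at first. A knock may turn it over; any face may lie down. Blanks, where present, start on the bench to the right, apart from one another.

How it is judged:
By the outcome, as a careful person would: the job done as asked, in the order asked, and still so for the second after the job is handed in, with the robot touching nothing.
Of blank_1, blank_2, blank_3, blank_4 only 2 to 4 are there at a start; the rules pass over those that are not, and their reading is None.
At some moment in a run one of blank_1, blank_2, blank_3, blank_4 may be knocked a few centimetres aside while the robot is not near it.
It also fails if it takes over 208 s, if anything falls off the work surface, if the arm or the gripper's body presses on something with over 40 N, if the wrist force passes 120 N, or if a joint passes its speed limit or range.

## Working session

There is one attempt and no reset: what is moved stays moved. The work goes in short steps, Python scripts to look and compute and a shell command to move; the robot and the scene stay as the last step left them, time stands still between calls to the robot, and variables do not carry over. Pictures are saved under pics/ and viewed, about 12 in all and at most 16, crops included, and the job is handed in when it is done.

```bash
mkdir -p pics && cat > h.py <<'E'
import numpy as np, cv2
from plant import robot
def cam(name):
    i=robot.camera_info(name); im,d=robot.read_camera(name); return im,d,i
def f_of(i): return 192/np.tan(np.radians(i["vertical_fov"])/2)
def pts(d,i):
    f=f_of(i); v,u=np.mgrid[0:384,0:512]; x=(u-i["cx"])/f*d; y=-(v-i["cy"])/f*d
    T=np.array(i["cam_to_world"]); return np.stack([x,y,-d],-1)@T[:3,:3].T+T[:3,3]
def ray(i,u,v,z,fish=False):
    f=f_of(i); a=np.array([(u-i["cx"])/f,(v-i["cy"])/f])
    if fish:
        r=np.hypot(*a)+1e-12; c=np.array([a[0]/r*np.sin(r),-a[1]/r*np.sin(r),-np.cos(r)])
    else: c=np.array([a[0],-a[1],-1])
    T=np.array(i["cam_to_world"]); w=T[:3,:3]@c; o=T[:3,3]; return o+w*(z-o[2])/w[2]
def save(im,n,s=1): cv2.imwrite('pics/'+n+'.png',cv2.resize(im[...,::-1],None,fx=s,fy=s,interpolation=cv2.INTER_CUBIC))
E
python3 - <<'E'
from h import *
a=[]
for n in("scene","side","wrist"):
    im,d,i=cam(n); a.append(im); print(n,i["vertical_fov"],i["cx"],i["cy"],np.round(i["cam_to_world"],3).tolist())
    np.savez('pics/'+n+'0.npz',im=im,d=d,T=i["cam_to_world"])
    save(im,n+'0',1.5)
print(robot.read_state())
E
```

```text
scene 43.04980467039733 258.64495295448233 183.69707375398133 [[0.691, 0.549, -0.471, -0.25], [-0.723, 0.508, -0.468, -0.714], [-0.018, 0.664, 0.747, 1.33], [0.0, 0.0, 0.0, 1.0]]
side 56.04944060277377 256.5236773173092 199.51654775631104 [[0.813, 0.347, -0.468, 0.036], [-0.583, 0.483, -0.653, -0.67], [-0.0, 0.804, 0.595, 0.718], [0.0, 0.0, 0.0, 1.0]]
wrist 65.70646984690485 257.42804322688147 191.44842783185484 [[1.0, -0.001, 0.001, 0.6], [0.0, 0.971, 0.238, 0.066], [-0.001, -0.238, 0.971, 0.384], [0.0, 0.0, 0.0, 1.0]]
{'t': 0.15, 'q': array([-8.53875043e-02,  1.30997707e-01,  1.48900128e+00,  5.23396433e-06,
        1.52300476e+00, -8.54175106e-02]), 'dq': array([-0.00078614, -0.00146899, -0.00164024,  0.00031116, -0.00175431,
        0.00121859]), 'joint_torque': array([ 8.59073725e-05, -5.60473788e+01, -4.92333663e+01,  7.68201635e-02,
        3.05504061e-02, -1.41810942e-04]), 'tool_pos': array([5.99534506e-01, 7.18020400e-05, 1.91637761e-01]), 'orientation': array([-2.22064267e+00, -2.22070874e+00,  1.42115379e-03]), 'force': array([-0.1134414 , -0.15175469, -0.73254366]), 'wrist_torque': array([-0.02535352, -0.04665197, -0.01908856]), 'opening': 0.09324653409446534}
```

View pics/scene0.png

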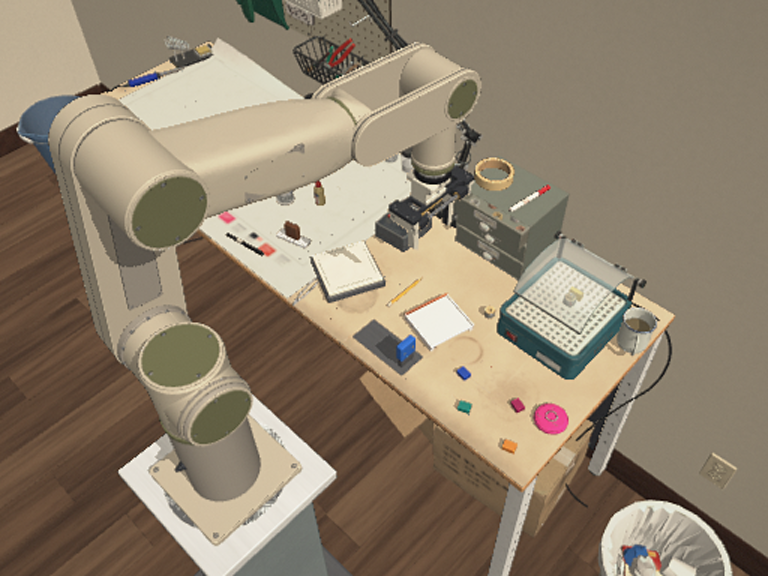

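View pics/side0.png

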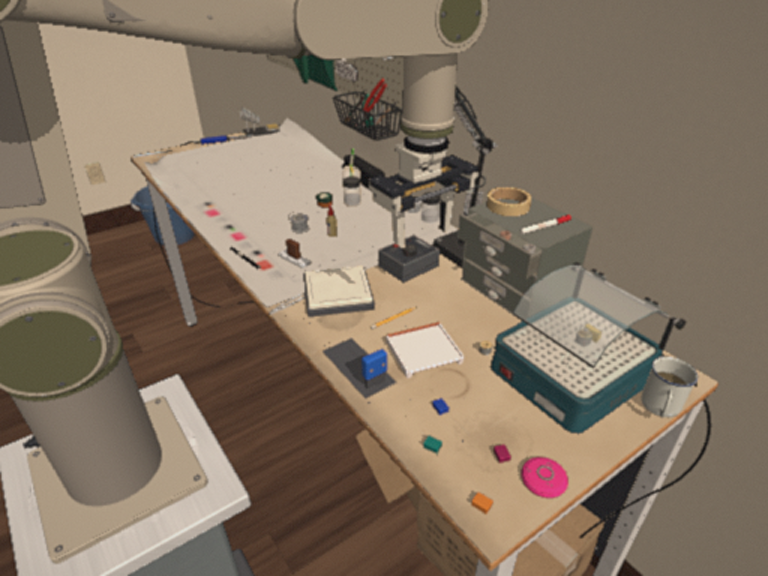

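View pics/wrist0.png

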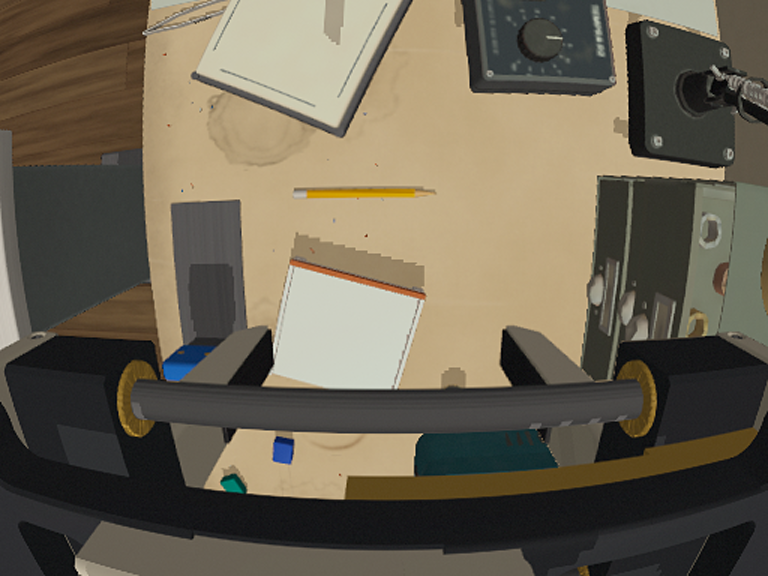

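Scene: all four blanks are present, to the right: teal (463,407), amber (509,446), blue (463,373) and magenta (517,405). The spatula has its blue grip at (405,348) with the blade pointing +y. The setter is at (440,320) with its rail toward +y. The firing base is at (347,270), and the straightedge at (293,235) on the sheet. Next I'll measure them.

```bash
cat >> h.py <<'E'
def wpts(d,i):
    f=f_of(i); v,u=np.mgrid[0:384,0:512]; a=(u-i["cx"])/f; b=(v-i["cy"])/f; r=np.hypot(a,b)+1e-9
    t=np.tan(np.minimum(r,1.4))/r*d
    T=np.array(i["cam_to_world"]); return np.stack([a*t,-b*t,-d],-1)@T[:3,:3].T+T[:3,3]
def hsv(im): return cv2.cvtColor(im,cv2.COLOR_RGB2HSV).astype(int)
HUE=dict(b1=(72,98,90),b2=(8,19,170),b3=(108,122,120),b4=(155,172,110),blue=(104,122,120))
def rect(P2):
    (c,s,a)=cv2.minAreaRect((P2*1000).astype(np.float32)); return np.round(c,1),np.round(s,1),round(a,1)
def blanks(im,P,zmax=.03,box=None,names=("b1","b2","b3","b4")):
    H=hsv(im)
    for n in names:
        lo,hi,s=HUE[n]; m=(H[...,0]>=lo)&(H[...,0]<=hi)&(H[...,1]>=s)&(H[...,2]>40)
        m&=(P[...,2]>.002)&(P[...,2]<zmax)&(P[...,0]>.3)&(P[...,0]<.8)&(abs(P[...,1])<.6)
        k,L,S,C=cv2.connectedComponentsWithStats(m.astype(np.uint8))
        for j in range(1,k):
            if S[j,4]<25: continue
            q=P[L==j]; zt=np.percentile(q[:,2],90); t=q[abs(q[:,2]-zt)<.003]
            print(n,S[j,4],'px',C[j].round(),'z',round(zt*1e3,1),*rect(t[:,:2]))
E
python3 - <<'E'
from h import *
for n in("scene","side","wrist"):
    z=np.load(f'pics/{n}0.npz'); i=robot.camera_info(n); im=z['im']; P=(wpts if n=='wrist' else pts)(z['d'],i); P[z['d']==0]=-9
    print(n); blanks(im,P)
    H=hsv(im); inb=(P[...,0]>.3)&(P[...,0]<.8)&(abs(P[...,1])<.6)
    def rep(nm,m,lo,hi):
        m=m&inb&(P[...,2]>lo)&(P[...,2]<hi)
        k,L,S,C=cv2.connectedComponentsWithStats(m.astype(np.uint8))
        for j in range(1,k):
            if S[j,4]>40: q=P[L==j]; print(' ',nm,S[j,4],C[j].round(),'zmed',round(np.median(q[:,2])*1e3,1),*rect(q[:,:2]))
    rep('spgrip',(H[...,0]>100)&(H[...,0]<125)&(H[...,1]>120),.066,.085)
    rep('white',(H[...,1]<60)&(H[...,2]>150),.010,.0255)
    rep('rail',(H[...,0]<14)&(H[...,1]>110),.018,.03)
    rep('base',(H[...,2]>60),.026,.036)
    rep('brown',(H[...,0]<20)&(H[...,2]<150),.05,.065)
    rep('alu',(H[...,1]<60),.009,.017)
    rep('blade',(H[...,1]<60)&(H[...,2]<140),.002,.009)
    rep('tall',H[...,0]>=0,.075,.1)
E
```

```text
scene
b1 87 px [346. 229.] z 27.3 [ 627.3 -233.2] [102.6   6.6] 89.2
b1 92 px [381. 246.] z 27.1 [ 666.3 -375.1] [18.3 90.2] 75.7
b1 51 px [309. 271.] z 17.8 [ 422.9 -257.7] [16.3 22. ] 42.9
b2 56 px [339. 297.] z 16.5 [ 415.6 -378.3] [17.4 24.1] 25.5
b3 45 px [309. 248.] z 17.8 [ 487.5 -200.4] [24.1 17.7] 81.5
b4 49 px [345. 270.] z 16.4 [ 501.7 -334. ] [20.8 18.6] 52.4
b4 329 px [367. 279.] z 19.3 [ 524.  -402.9] [56.3 62.3] 25.2
  spgrip 67 [270. 229.] zmed 74.4 [430.5 -86.6] [17.3 47.7] 89.1
  white 82 [195. 159.] zmed 13.7 [509.2 382.1] [45.5 93.8] 18.1
  white 846 [293. 214.] zmed 18.0 [557.4 -69.9] [110.5 121.5] 75.8
  base 85 [327. 170.] zmed 30.9 [785.6 -36. ] [ 17.8 177.7] 0.2
  base 898 [231. 178.] zmed 30.0 [523.  195.4] [142.5 140.5] 63.9
  base 115 [371. 239.] zmed 31.3 [ 652.8 -334.8] [ 86.  182.3] 38.7
  alu 66 [199. 160.] zmed 12.7 [515.5 369. ] [47.8 67.9] 15.2
  alu 245 [295. 214.] zmed 15.2 [562.6 -71.4] [107.4 111.8] 77.8
  blade 450 [256. 230.] zmed 4.9 [430.3 -26.9] [152.4  68.6] 88.8
  tall 222 [328. 159.] zmed 86.4 [783.7 -26. ] [ 25.3 209.2] 1.8
  tall 1104 
[... 2640 characters left out ...]
rown 42 [354.  37.] zmed 59.5 [709.5 166.6] [ 6.5 24.8] 64.0
  alu 78 [330.  58.] zmed 13.6 [697.5 147.1] [18.7 64.6] 74.7
  alu 156 [399. 152.] zmed 13.2 [791.6  28.8] [87.1  2.8] 89.9
  alu 96 [391. 226.] zmed 14.2 [791.4 -73.3] [66.6  2.4] 89.7
  blade 56 [126.  15.] zmed 6.8 [417.6 222.4] [71.1  3.5] 5.8
  blade 106 [397. 147.] zmed 5.7 [791.8  30.9] [93.4  8.8] 86.2
  blade 4043 [139. 179.] zmed 5.0 [435.1 -15.6] [136.6  70.1] 89.6
  blade 82 [390. 220.] zmed 5.6 [792.2 -71.9] [65.8  3.1] 89.5
  tall 568 [422. 173.] zmed 82.9 [788.2  16.6] [117.2  12. ] 87.0
  tall 124 [117. 247.] zmed 75.7 [429.1 -81.1] [15.6 28.7] 82.9
  tall 222 [331. 313.] zmed 78.1 [ 696.4 -170.9] [111.9   4.2] 1.0
```

```bash
cat >> h.py <<'E'
from scipy.spatial.transform import Rotation as R
def th():
    M=R.from_rotvec(robot.read_state()["orientation"]).as_matrix(); return np.degrees(np.arctan2(M[1,1],M[0,1])),M
def go(x,y,z,t=None):
    "target in mm/deg -> shift in present tool axes, yaw twist, and tilt left"
    s=robot.read_state(); a,M=th(); d=M.T@(np.array([x,y,z])-s["tool_pos"]*1e3)
    da=0 if t is None else (a-t+90)%180-90
    print('t',round(s["t"],1),'shift',d.round(1),'twistz',round(np.radians(da),3),'| at',(s["tool_pos"]*1e3).round(1),'th',a.round(2),'tilt',M[:2,2].round(4),'F',s["force"].round(1),'op',round(s["opening"]*1e3,1),'q6',s["q"][5].round(2))
E
python3 -m pendant '[{"translation":[-40,-14,0],"twist":[0,0,0],"grip":1},{"translation":[-40,-14,0],"twist":[0,0,0],"grip":1},{"translation":[-40,-14,0],"twist":[0,0,0],"grip":1},{"translation":[-40,-14,0],"twist":[0,0,0],"grip":1},{"translation":[-40,-14,0],"twist":[0,0,0],"grip":1},{"translation":[-40,-14,0],"twist":[0,0,0],"grip":1},{"translation":[-40,-14,0],"twist":[0,0,0],"grip":1},{"translation":[-40,-14,0],"twist":[0,0,0],"grip":1},{"translation":[-40,-14,0],"twist":[0,0,0],"grip":1},{"translation":[-30,-14,0],"twist":[0,0,0],"grip":1}]'
python3 - <<'E'
from h import *
go(460,-390,190,0)
im,d,i=cam("wrist"); P=wpts(d,i); P[d==0]=-9; blanks(im,P); save(im,'w1',1.2)
E
```

```text
t: 1.15
tool_pos: [0.4549, -0.3986, 0.1874]
orientation: [-2.206, -2.227, 0.002]
force: [0.0, 0.1, -0.1]
opening: 0.093
t 1.1 shift [ 8.6  5.1 -2.6] twistz 0.01 | at [ 454.9 -398.6  187.4] th 0.55 tilt [-0.0053  0.0038] F [ 0.   0.1 -0.1] op 93.0 q6 -0.81
b1 730 px [393.  85.] z 27.3 [ 631.9 -277.6] [ 13.7 200. ] 2.4
b1 307 px [239.  58.] z 15.7 [ 429.9 -253.5] [18.5 25. ] 23.0
b2 271 px [231. 156.] z 15.4 [ 421.3 -376.4] [19.7 24.7] 17.6
b3 292 px [290.  18.] z 15.8 [ 493.  -198.6] [24.2 19. ] 79.9
b4 303 px [301. 121.] z 15.5 [ 508.1 -331.3] [23.8 19.3] 68.7
b4 1871 px [316. 174.] z 17.2 [ 529.9 -399.6] [63.8 64.8] 4.6
b4 165 px [317. 176.] z 18.1 [ 530.3 -399.9] [17.1 18. ] 4.3
```

View pics/w1.png

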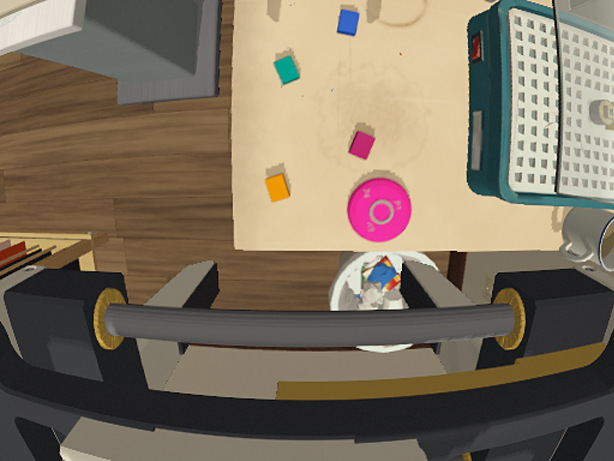

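The wrist view shows the bench corner, with amber at (277,187), teal (287,70), blue (348,22) and magenta (362,145), beside a pink disc at (380,210). I'll pick amber first, turning the jaws to about 106°.

```bash
python3 -m pendant '[{"translation":[0,0,10],"twist":[0,0,-0.15],"grip":0.2},{"translation":[0,0,10],"twist":[0,0,-0.15],"grip":0.2},{"translation":[0,0,10],"twist":[0,0,-0.15],"grip":0.2},{"translation":[0,0,10],"twist":[0,0,-0.15],"grip":0.2},{"translation":[0,0,10],"twist":[0,0,-0.15],"grip":0.2},{"translation":[0,0,10],"twist":[0,0,-0.15],"grip":0.2},{"translation":[0,0,10],"twist":[0,0,-0.15],"grip":0.2},{"translation":[0,0,10],"twist":[0,0,-0.15],"grip":0.2},{"translation":[0,0,10],"twist":[0,0,-0.15],"grip":0.2},{"translation":[0,0,10],"twist":[0,0,-0.15],"grip":0.2}]' 15
python3 -c "
from h import *
go(419.5,-377.5,3,106)"
```

```text
t: 2.2
tool_pos: [0.449, -0.4032, 0.0813]
orientation: [-0.095, -3.131, -0.006]
force: [0.4, -0.7, 0.3]
opening: 0.0558
t 2.2 shift [30.3 23.5 78.6] twistz -0.34 | at [ 449.  -403.2   81.3] th 86.54 tilt [-0.0092  0.0043] F [ 0.4 -0.7  0.3] op 55.8 q6 -2.32
```

```bash
sed -i "s/print('t',round(s\[\"t\"\],1),/print('untilt',(M.T@np.cross(M[:,2],[0,0,-1])).round(4)[:2],'t',round(s[\"t\"],1),/" h.py
python3 -m pendant '[{"translation":[10,8,0],"twist":[0,0,0],"grip":0.2},{"translation":[10,8,0],"twist":[0,0,0],"grip":0.2},{"translation":[10,7,0],"twist":[0,0,0],"grip":0.2},{"translation":[0,0,15],"twist":[0,0,-0.1],"grip":0.2},{"translation":[0,0,15],"twist":[0,0,-0.1],"grip":0.2},{"translation":[0,0,15],"twist":[0,0,0],"grip":0.2},{"translation":[0,0,0],"twist":[0,0,0],"grip":0.2},{"translation":[0,0,0],"twist":[0,0,0],"grip":0.2},{"translation":[0,0,0],"twist":[0,0,0],"grip":0.2},{"translation":[0,0,0],"twist":[0,0,0],"grip":0.2}]'
python3 -c "
from h import *
go(419.5,-377.5,3,98)"
```

```text
t: 3.2
tool_pos: [0.4176, -0.3734, 0.0311]
orientation: [0.227, -3.12, -0.017]
force: [0.0, -0.3, -1.1]
opening: 0.0557
untilt [ 0.0116 -0.0125] t 3.2 shift [-1.7 -4.7 28.1] twistz 0.006 | at [ 417.6 -373.4   31.1] th 98.32 tilt [-0.014   0.0097] F [ 0.  -0.3 -1.1] op 55.7 q6 -2.53
```

```bash
python3 -m pendant '[{"translation":[-2,-5,0],"twist":[0.012,-0.012,0],"grip":0.2},{"translation":[0,0,15],"twist":[0,0,0],"grip":0.2},{"translation":[0,0,12],"twist":[0,0,0],"grip":0.2},{"translation":[0,0,0],"twist":[0,0,0],"grip":-1},{"translation":[0,0,0],"twist":[0,0,0],"grip":-1},{"translation":[0,0,0],"twist":[0,0,0],"grip":-1},{"translation":[0,0,0],"twist":[0,0,0],"grip":-1},{"translation":[0,0,-20],"twist":[0,0,0],"grip":-1},{"translation":[0,0,-40],"twist":[0,0,0],"grip":-1},{"translation":[0,0,-20],"twist":[0,0,0],"grip":-1}]' 15
python3 - <<'E'
from h import *
def place(yl,xl=-29,z=21,o=(560.5,-66.5),a=75.1):
    c,s=np.cos(np.radians(a)),np.sin(np.radians(a)); return o[0]+c*xl-s*yl,o[1]+s*xl+c*yl,z,a
for y in(-34,-11.3,11.3,34): print(np.round(place(y),1))
t=place(34); go(t[0],t[1],90,75.1)
im,d,i=cam("side"); P=pts(d,i); P[d==0]=-9; blanks(im,P,.12)
E
```

```text
t: 4.2
tool_pos: [0.4185, -0.3765, 0.0808]
orientation: [0.226, -3.13, -0.006]
force: [0.5, -0.7, 0.9]
opening: 0.0042
[ 585.9 -103.3   21.    75.1]
[564.  -97.4  21.   75.1]
[542.1 -91.6  21.   75.1]
[520.2 -85.8  21.   75.1]
untilt [ 0.004  -0.0032] t 4.2 shift [-142.3  273.1   -8.5] twistz 0.404 | at [ 418.5 -376.5   80.8] th 98.24 tilt [-0.0037  0.0035] F [ 0.5 -0.7  0.9] op 4.2 q6 -2.54
b1 742 px [398. 264.] z 77.4 [ 705.3 -365.7] [ 49.2 185. ] 69.7
b1 74 px [288. 296.] z 13.9 [ 427.1 -256.4] [17.6 23.3] 27.7
b2 26 px [263. 211.] z 6.7 [580.1  52.4] [78.6  5.3] 1.1
b2 106 px [321. 335.] z 14.4 [ 418.7 -378.5] [20.  25.4] 17.9
b3 216 px [249. 243.] z 73.5 [430.2 -86.1] [16.9 41.5] 82.1
b3 57 px [293. 270.] z 14.5 [ 489. -200.] [24.6 15.9] 77.2
b4 473 px [363. 320.] z 15.8 [ 524.1 -404.8] [53.9 63. ] 47.8
```

The fingers hadn't closed before I lifted, and amber was left undisturbed. I'll retry with a longer close.

```bash
python3 -m pendant '[{"translation":[0,0,0],"twist":[0.004,-0.003,0],"grip":0},{"translation":[0,0,0],"twist":[0,0,0],"grip":0},{"translation":[0,0,0],"twist":[0,0,0],"grip":0},{"translation":[0,0,0],"twist":[0,0,0],"grip":0},{"translation":[0,0,0],"twist":[0,0,0],"grip":0},{"translation":[0,0,20],"twist":[0,0,0],"grip":0},{"translation":[0,0,30],"twist":[0,0,0],"grip":0},{"translation":[0,0,20],"twist":[0,0,0],"grip":0},{"translation":[0,0,7],"twist":[0,0,0],"grip":0},{"translation":[0,0,0],"twist":[0,0,0],"grip":-1}]' 15
python3 -m pendant '[{"translation":[0,0,0],"twist":[0,0,0],"grip":-1},{"translation":[0,0,0],"twist":[0,0,0],"grip":-1},{"translation":[0,0,0],"twist":[0,0,0],"grip":-1},{"translation":[0,0,0],"twist":[0,0,0],"grip":-1},{"translation":[0,0,0],"twist":[0,0,0],"grip":-1},{"translation":[0,0,0],"twist":[0,0,0],"grip":-1},{"translation":[0,0,-20],"twist":[0,0,0],"grip":-1},{"translation":[0,0,-30],"twist":[0,0,0],"grip":-1},{"translation":[0,0,-35],"twist":[0,0,0],"grip":-1},{"translation":[0,0,0],"twist":[0,0,0],"grip":-1}]' 15
python3 -c "
from h import *
go(520.2,-85.8,90,75.1)"
```

```text
t: 5.25
tool_pos: [0.4184, -0.3762, 0.0003]
orientation: [0.226, -3.133, -0.0]
force: [-0.1, 0.5, 1.3]
opening: 0.0421
t: 6.25
tool_pos: [0.4194, -0.3773, 0.0916]
orientation: [-0.226, 3.132, -0.004]
force: [-0.2, -1.9, 0.9]
opening: 0.0005
untilt [-0.0026  0.0017] t 6.2 shift [-141.6  274.     1.2] twistz 0.404 | at [ 419.4 -377.3   91.6] th 98.25 tilt [ 0.002  -0.0023] F [-0.2 -1.9  0.9] op 0.5 q6 -2.54
```

```bash
python3 - <<'E'
from h import *
im,d,i=cam("side"); im2,d2,i2=cam("wrist"); P=pts(d,i); P[d==0]=-9; blanks(im,P,.12)
P2=wpts(d2,i2); P2[d2==0]=-9; print('w'); blanks(im2,P2,.12)
a=cv2.resize(im[200:384,190:420],None,fx=1.7,fy=1.7); b=cv2.resize(im2,None,fx=.78,fy=.82)
h=max(len(a),len(b)); save(np.hstack([cv2.copyMakeBorder(x,0,h-len(x),0,0,0) for x in(a,b)]),'p3')
E
```

```text
b1 668 px [400. 263.] z 77.8 [ 727.4 -375.5] [  8.1 138.6] 89.8
b1 73 px [288. 296.] z 13.7 [ 427.  -255.5] [18.8 22.7] 27.7
b2 26 px [263. 211.] z 6.8 [577.4  51.8] [84.2  5.3] 0.6
b2 104 px [321. 335.] z 13.7 [ 419.  -378.7] [18.5 25.1] 16.4
b3 217 px [249. 243.] z 73.6 [430.5 -86.8] [16.2 40.6] 86.5
b3 59 px [293. 271.] z 13.6 [ 490.1 -200. ] [23.4 17.9] 81.1
b4 25 px [336. 304.] z 12.8 [ 505.8 -342.2] [14.3  9.3] 17.2
b4 525 px [363. 319.] z 15.7 [ 525.  -403.8] [60.4 62.1] 44.0
w
b1 516 px [375. 217.] z 15.5 [ 429.5 -253.1] [19.9 25.8] 24.0
b2 102 px [257. 185.] z 14.7 [ 414.2 -374.5] [30.3 14.9] 75.2
b3 36 px [404. 282.] z 15.7 [ 500.  -195.7] [18.5  5.3] 80.0
```

View pics/p3.png

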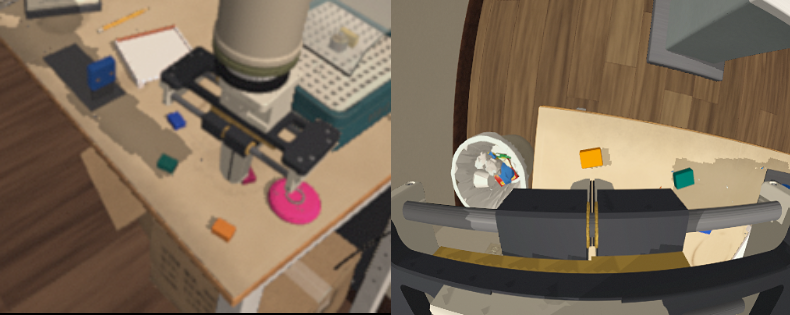

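Amber is directly below the closed fingers, at (222,228) in the left pane and (592,157) in the right. I'll go down again and look before lifting.

```bash
python3 -m pendant '[{"translation":[0,0,0],"twist":[0,0,0],"grip":0},{"translation":[0,0,0],"twist":[0,0,0],"grip":0},{"translation":[0,0,0],"twist":[0,0,0],"grip":0},{"translation":[0,0,0],"twist":[0,0,0],"grip":0},{"translation":[0,0,0],"twist":[0,0,0],"grip":0},{"translation":[0,0,20],"twist":[0,0,0],"grip":0},{"translation":[0,0,30],"twist":[0,0,0],"grip":0},{"translation":[0,0,20],"twist":[0,0,0],"grip":0},{"translation":[0,0,15],"twist":[0,0,0],"grip":0},{"translation":[0,0,0],"twist":[0,0,0],"grip":0}]' 20
python3 - <<'E'
from h import *
go(419,-378.5,3)
im0,_,_=cam("wrist"); cv2.imwrite('/tmp/a.png',im0)
E
python3 -m pendant '[{"translation":[0,0,0],"twist":[0,0,0],"grip":-1},{"translation":[0,0,0],"twist":[0,0,0],"grip":-1},{"translation":[0,0,0],"twist":[0,0,0],"grip":-1},{"translation":[0,0,0],"twist":[0,0,0],"grip":-1},{"translation":[0,0,0],"twist":[0,0,0],"grip":-1},{"translation":[0,0,0],"twist":[0,0,0],"grip":-1},{"translation":[0,0,0],"twist":[0,0,0],"grip":-1},{"translation":[0,0,0],"twist":[0,0,0],"grip":-1},{"translation":[0,0,0],"twist":[0,0,0],"grip":-1},{"translation":[0,0,0],"twist":[0,0,0],"grip":-1}]' 20
python3 - <<'E'
from h import *
go(419,-378.5,3)
b,_,_=cam("wrist"); save(np.hstack([cv2.imread('/tmp/a.png')[100:320,120:400],b[100:320,120:400]]),'p4',1.4)
E
```

```text
t: 7.35
tool_pos: [0.4147, -0.3723, -0.0061]
orientation: [0.225, -3.127, -0.012]
force: [0.2, -0.2, -0.7]
opening: 0.0464
untilt [ 0.0083 -0.0058] t 7.3 shift [-3.3 -6.7 -9.2] twistz 0.0 | at [ 414.7 -372.3   -6.1] th 98.24 tilt [-0.007   0.0074] F [ 0.2 -0.2 -0.7] op 46.4 q6 -2.54
t: 8.4
tool_pos: [0.4182, -0.376, 0.0005]
orientation: [0.226, -3.133, -0.001]
force: [-0.4, -0.3, -0.5]
opening: 0.0006
untilt [ 0.0005 -0.0004] t 8.4 shift [-0.4 -2.6 -2.5] twistz 0.0 | at [ 418.2 -376.     0.5] th 98.25 tilt [-0.0005  0.0004] F [-0.4 -0.3 -0.5] op 0.6 q6 -2.54
```

View pics/p4.png

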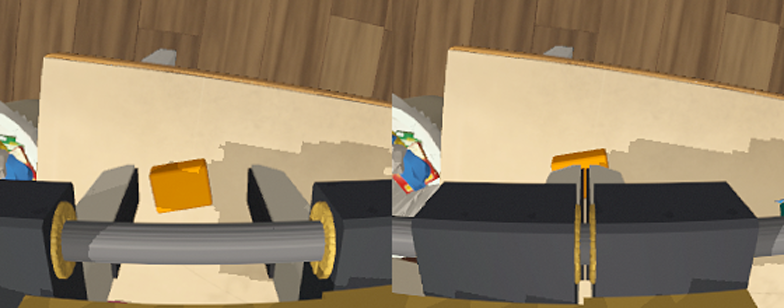

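```bash
python3 - <<'E'
from h import *
go(419,-378.5,3)
im,d,i=cam("wrist"); P=wpts(d,i); P[d==0]=-9; blanks(im,P,.12)
b=P[(abs(P[...,0]-.43)<.02)&(abs(P[...,1]+.33)<.02)]; print('bench z',np.median(b[:,2]) if len(b) else None)
for r in range(195,245,5): print(r,(P[r,[235,245,250,258,266,275]]*1e3).round(0).tolist())
print(np.round(i["cam_to_world"],3).tolist())
im,d,i=cam("side"); P=pts(d,i); P[d==0]=-9; blanks(im,P,.12,names=["b2"]); save(im[240:384,230:422],'p5',4)
E
```

```text
untilt [ 0.0005 -0.0004] t 8.4 shift [-0.5 -2.6 -2.5] twistz 0.0 | at [ 418.2 -376.     0.5] th 98.25 tilt [-0.0005  0.0004] F [-1.6  0.8 -0.2] op 0.1 q6 -2.54
b1 399 px [415. 246.] z 15.2 [ 421.7 -255.5] [ 8.8 26.7] 9.5
b2 247 px [255. 212.] z 14.4 [ 412.6 -378.6] [ 5.8 25.5] 8.8
b2 46 px [257. 230.] z 55.2 [ 411.2 -376.6] [0.9 0.5] 8.1
b3 172 px [437. 312.] z 14.2 [ 483.3 -200.3] [ 4.9 20.8] 7.4
bench z 0.004289324252465226
195 [[404.0, -392.0, 4.0], [403.0, -386.0, 4.0], [403.0, -383.0, 4.0], [402.0, -377.0, 4.0], [401.0, -372.0, 4.0], [401.0, -366.0, 3.0]]
200 [[408.0, -392.0, 3.0], [407.0, -385.0, 5.0], [406.0, -382.0, 4.0], [406.0, -377.0, 3.0], [405.0, -372.0, 4.0], [404.0, -366.0, 5.0]]
205 [[411.0, -392.0, 4.0], [410.0, -385.0, 4.0], [410.0, -382.0, 4.0], [409.0, -376.0, 3.0], [408.0, -371.0, 4.0], [407.0, -365.0, 4.0]]
210 [[415.0, -391.0, 3.0], [413.0, -385.0, 5.0], [412.0, -381.0, 7.0], [410.0, -376.0, 10.0], [409.0, -371.0, 12.0], [411.0, -365.0, 4.0]]
215 [[415.0, -390.0, 13.0], [414.0, -384.0, 14.0], [413.0, -381.0, 14.0], [412.0, -376.0, 15.0], [412.0, -371.0, 15.0], 
[... 225 characters left out ...]
81.0, 40.0], [411.0, -376.0, 35.0], [409.0, -372.0, 40.0], [409.0, -367.0, 40.0]]
230 [[411.0, -388.0, 48.0], [410.0, -383.0, 48.0], [411.0, -381.0, 47.0], [411.0, -376.0, 44.0], [409.0, -372.0, 47.0], [409.0, -368.0, 47.0]]
235 [[385.0, -387.0, 119.0], [384.0, -384.0, 120.0], [384.0, -383.0, 119.0], [411.0, -376.0, 52.0], [383.0, -379.0, 121.0], [383.0, -376.0, 120.0]]
240 [[384.0, -386.0, 123.0], [383.0, -384.0, 124.0], [384.0, -383.0, 123.0], [412.0, -376.0, 57.0], [383.0, -379.0, 124.0], [383.0, -376.0, 124.0]]
[[-0.144, -0.961, -0.236, 0.354], [0.99, -0.139, -0.036, -0.385], [0.002, -0.239, 0.971, 0.193], [0.0, 0.0, 0.0, 1.0]]
b2 63 px [321. 336.] z 13.8 [ 415.1 -382. ] [13.4 26.1] 48.3
```

View pics/p5.png

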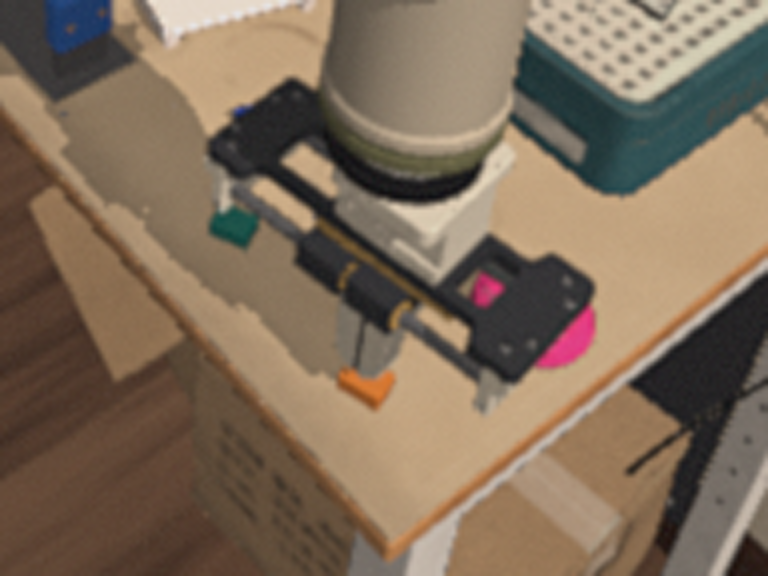

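The blank is now square to the jaws, but the fingers shut just above its top. The fingertips sit about 15–19 mm above the indicated TCP, so I'll go lower, slowly, watching the force.

```bash
python3 -m pendant '[{"translation":[0,-2,-10],"twist":[0,0,0],"grip":0},{"translation":[0,0,-10],"twist":[0,0,0],"grip":0},{"translation":[0,0,0],"twist":[0,0,0],"grip":0},{"translation":[0,0,0],"twist":[0,0,0],"grip":0},{"translation":[0,0,0],"twist":[0,0,0],"grip":0},{"translation":[0,0,0],"twist":[0,0,0],"grip":0},{"translation":[0,0,10],"twist":[0,0,0],"grip":0},{"translation":[0,0,8],"twist":[0,0,0],"grip":0},{"translation":[0,0,6],"twist":[0,0,0],"grip":0},{"translation":[0,0,4],"twist":[0,0,0],"grip":0}]' 20
python3 -m pendant '[{"translation":[0,0,2],"twist":[0,0,0],"grip":0},{"translation":[0,0,1],"twist":[0,0,0],"grip":0},{"translation":[0,0,0],"twist":[0,0,0],"grip":0},{"translation":[0,0,0],"twist":[0,0,0],"grip":0},{"translation":[0,0,0],"twist":[0,0,0],"grip":-1},{"translation":[0,0,0],"twist":[0,0,0],"grip":-1},{"translation":[0,0,0],"twist":[0,0,0],"grip":-1},{"translation":[0,0,0],"twist":[0,0,0],"grip":-1},{"translation":[0,0,0],"twist":[0,0,0],"grip":-1},{"translation":[0,0,0],"twist":[0,0,0],"grip":-1}]' 20
python3 -c "
from h import *
go(520.2,-85.8,90,75.1)"
```

```text
t: 9.55
tool_pos: [0.4185, -0.3782, -0.0079]
orientation: [0.226, -3.133, -0.0]
force: [-0.4, 0.1, -0.0]
opening: 0.0463
t: 10.55
tool_pos: [0.4185, -0.3781, -0.0115]
orientation: [0.226, -3.133, -0.001]
force: [0.1, 0.6, -0.8]
opening: 0.0033
untilt [ 0.0005 -0.0004] t 10.6 shift [-142.6  274.7 -101.4] twistz 0.404 | at [ 418.5 -378.1  -11.5] th 98.25 tilt [-0.0005  0.0004] F [ 0.1  0.6 -0.8] op 3.3 q6 -2.54
```

```bash
python3 - <<'E'
from h import *
im,d,i=cam("wrist"); P=wpts(d,i); P[d==0]=-9; blanks(im,P,.12,names=["b1","b2"])
im2,d2,i2=cam("side"); P2=pts(d2,i2); P2[d2==0]=-9; blanks(im2,P2,.12,names=["b2","b1"])
for r in range(200,236,3): print(r,(P[r,[230,245,252,265]]*1e3).round(0).tolist())
g=P2[...,:]; 
for x in (312,318,322,326,330): print('side col',x,[(P2[r,x]*1e3).round(0).tolist() for r in range(312,345,4)])
a=cv2.resize(im[150:300,180:340],None,fx=2.5,fy=2.5); b=cv2.resize(im2[285:360,280:360],None,fx=5,fy=5); save(np.hstack([a,b]),'p6')
E
```

```text
b1 201 px [427. 248.] z 110.7 [ 381.9 -333.5] [ 1.1 12.4] 6.2
b2 349 px [259. 225.] z 15.2 [ 418.1 -376.6] [12.1 24.6] 70.2
b1 908 px [394. 267.] z 76.4 [ 699.5 -367. ] [ 67.2 189.5] 65.4
b1 31 px [288. 298.] z 12.9 [ 424.6 -257.7] [10.5 21.3] 27.2
200 [[405.0, -397.0, 3.0], [404.0, -388.0, 4.0], [403.0, -383.0, 4.0], [402.0, -375.0, 3.0]]
203 [[407.0, -397.0, 3.0], [406.0, -387.0, 4.0], [405.0, -383.0, 4.0], [404.0, -375.0, 4.0]]
206 [[409.0, -396.0, 2.0], [408.0, -387.0, 4.0], [407.0, -383.0, 4.0], [406.0, -375.0, 4.0]]
209 [[412.0, -396.0, 2.0], [410.0, -387.0, 2.0], [409.0, -382.0, 3.0], [408.0, -374.0, 4.0]]
212 [[413.0, -396.0, 3.0], [411.0, -387.0, 4.0], [411.0, -382.0, 2.0], [410.0, -374.0, 4.0]]
215 [[415.0, -396.0, 3.0], [414.0, -386.0, 3.0], [413.0, -382.0, 4.0], [410.0, -374.0, 10.0]]
218 [[417.0, -395.0, 3.0], [411.0, -386.0, 17.0], [411.0, -382.0, 15.0], [409.0, -375.0, 16.0]]
221 [[419.0, -395.0, 3.0], [411.0, -386.0, 21.0], [412.0, -382.0, 18.0], [409.0, -375.0, 22.0]]
224 [[412.0, -394.0, 27.0], [411.0, -386.0, 27.0], [412.0, -382.0, 23.0], [409.0, -375.0, 27.0]]
227
[... 703 characters left out ...]
.0], [401.0, -388.0, 2.0]]
side col 322 [[395.0, -389.0, 121.0], [388.0, -396.0, 122.0], [385.0, -400.0, 116.0], [385.0, -402.0, 105.0], [408.0, -386.0, 52.0], [409.0, -387.0, 39.0], [410.0, -388.0, 24.0], [413.0, -388.0, 7.0], [409.0, -393.0, 2.0]]
side col 326 [[398.0, -396.0, 126.0], [393.0, -402.0, 123.0], [387.0, -408.0, 122.0], [385.0, -411.0, 115.0], [411.0, -394.0, 58.0], [410.0, -396.0, 48.0], [416.0, -394.0, 27.0], [424.0, -390.0, -0.0], [416.0, -398.0, 1.0]]
side col 330 [[398.0, -405.0, 136.0], [400.0, -406.0, 122.0], [394.0, -412.0, 122.0], [393.0, -414.0, 113.0], [-9000.0, -9000.0, -9000.0], [445.0, -382.0, 0.0], [436.0, -390.0, 2.0], [430.0, -396.0, 1.0], [423.0, -403.0, 2.0]]
```

View pics/p6.png

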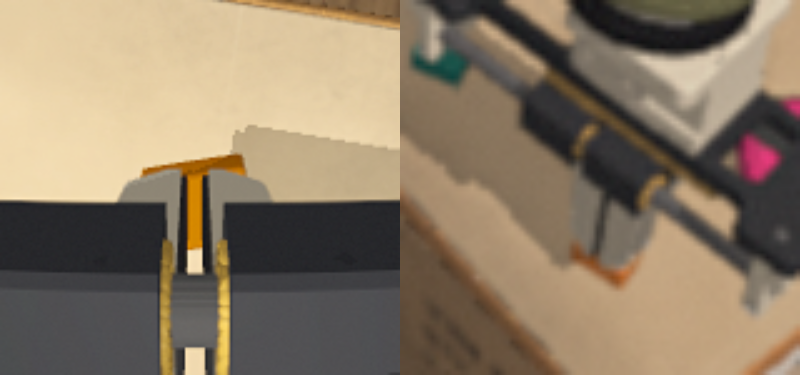

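The amber blank is still under the closed tips: the orange strip shows between and below the fingers at (195,200). The tips sit about 25 mm above the indicated TCP. I'll open and feel for the bench in steps.

```bash
python3 -m pendant '[{"translation":[0,0,-10],"twist":[0,0,0],"grip":0},{"translation":[0,0,-10],"twist":[0,0,0],"grip":0},{"translation":[0,0,0],"twist":[0,0,0],"grip":0},{"translation":[0,0,0],"twist":[0,0,0],"grip":0},{"translation":[0,0,0],"twist":[0,0,0],"grip":0},{"translation":[0,0,0],"twist":[0,0,0],"grip":0},{"translation":[0,0,10],"twist":[0,0,0],"grip":0},{"translation":[0,0,9],"twist":[0,0,0],"grip":0},{"translation":[0,0,6],"twist":[0,0,0],"grip":0},{"translation":[0,0,2],"twist":[0,0,0],"grip":0}]' 20
python3 -m pendant '[{"translation":[0,0,1],"twist":[0,0,0],"grip":0},{"translation":[0,0,1],"twist":[0,0,0],"grip":0},{"translation":[0,0,0],"twist":[0,0,0],"grip":0},{"translation":[0,0,0],"twist":[0,0,0],"grip":0},{"translation":[0,0,0],"twist":[0,0,0],"grip":0},{"translation":[0,0,0],"twist":[0,0,0],"grip":0},{"translation":[0,0,0],"twist":[0,0,0],"grip":0},{"translation":[0,0,0],"twist":[0,0,0],"grip":0},{"translation":[0,0,0],"twist":[0,0,0],"grip":0},{"translation":[0,0,0],"twist":[0,0,0],"grip":0}]' 20
python3 - <<'E'
from h import *
go(520.2,-85.8,90,75.1)
im,d,i=cam("wrist"); P=wpts(d,i); P[d==0]=-9; blanks(im,P,.12,names=["b2"])
m=(P[...,2]<.06)&(P[...,2]>.006)&(abs(P[...,0]-.418)<.03)&(abs(P[...,1]+.378)<.07); H=hsv(im); m&=~((H[...,0]<20)&(H[...,1]>150))
q=P[m]*1e3
for a,b in((-450,-395),(-360,-300)):
    k=q[(q[:,1]>a)&(q[:,1]<b)]; print(len(k),np.percentile(k,[1,5,50,95],axis=0).round(0).tolist() if len(k) else '')
E
```

```text
t: 11.65
tool_pos: [0.4183, -0.3779, -0.0192]
orientation: [0.226, -3.133, -0.001]
force: [-0.4, -0.5, 0.7]
opening: 0.0465
t: 12.65
tool_pos: [0.4184, -0.3781, -0.0213]
orientation: [0.226, -3.133, -0.001]
force: [-0.3, 0.5, 0.2]
opening: 0.0464
untilt [ 0.0005 -0.0005] t 12.7 shift [-142.6  274.7 -111.2] twistz 0.404 | at [ 418.4 -378.1  -21.3] th 98.25 tilt [-0.0005  0.0004] F [-0.3  0.5  0.2] op 46.4 q6 -2.54
b2 1601 px [258. 237.] z 15.3 [ 421.  -376.7] [20.1 25.6] 18.1
1402 [[413.0, -417.0, 7.0], [413.0, -415.0, 11.0], [415.0, -407.0, 37.0], [424.0, -400.0, 57.0]]
1416 [[404.0, -356.0, 7.0], [405.0, -355.0, 11.0], [406.0, -351.0, 36.0], [417.0, -342.0, 57.0]]
```

```bash
python3 -m pendant '[{"translation":[0,0,0],"twist":[0,0,0],"grip":-1},{"translation":[0,0,0],"twist":[0,0,0],"grip":-1},{"translation":[0,0,0],"twist":[0,0,0],"grip":-1},{"translation":[0,0,0],"twist":[0,0,0],"grip":-1},{"translation":[0,0,0],"twist":[0,0,0],"grip":-1},{"translation":[0,0,-10],"twist":[0,0,0],"grip":-1},{"translation":[0,0,-20],"twist":[0,0,0],"grip":-1},{"translation":[0,0,-30],"twist":[0,0,0],"grip":-1},{"translation":[0,0,-20],"twist":[0,0,0],"grip":-1},{"translation":[0,0,0],"twist":[0,0,0],"grip":-1}]' 20
python3 -c "
from h import *
go(520.2,-85.8,50,75.1)"
```

```text
t: 13.7
tool_pos: [0.4177, -0.3773, 0.0627]
orientation: [0.226, -3.132, -0.003]
force: [1.0, -0.4, -0.3]
opening: 0.0266
untilt [ 0.0023 -0.0017] t 13.7 shift [-143.2  273.8   13.1] twistz 0.404 | at [ 417.7 -377.3   62.7] th 98.24 tilt [-0.002   0.0021] F [ 1.  -0.4 -0.3] op 26.6 q6 -2.54
```

Amber is held, opening 26.6 mm. Carrying it to the leftmost slot.

```bash
python3 -m pendant '[{"translation":[-20,39,0],"twist":[0.002,-0.002,0],"grip":-1},{"translation":[-20,39,0],"twist":[0,0,0],"grip":-1},{"translation":[-20,39,0],"twist":[0,0,0],"grip":-1},{"translation":[-20,39,0],"twist":[0,0,0],"grip":-1},{"translation":[-21,39,0],"twist":[0,0,0],"grip":-1},{"translation":[-21,39,0],"twist":[0,0,0],"grip":-1},{"translation":[-21,35,0],"twist":[0,0,0],"grip":-1},{"translation":[0,0,0],"twist":[0,0,0.135],"grip":-1},{"translation":[0,0,0],"twist":[0,0,0.135],"grip":-1},{"translation":[0,0,0],"twist":[0,0,0.135],"grip":-1}]' 20
python3 - <<'E'
from h import *
im,d,i=cam("side")
go(520.2,-85.8,0,75.1)
np.savez('/tmp/s.npz',im=im,d=d)
E
```

```text
t: 14.7
tool_pos: [0.5221, -0.0792, 0.0574]
orientation: [-0.429, -3.111, 0.001]
force: [0.5, -0.3, -0.3]
opening: 0.0269
untilt [-0.0009 -0.0012] t 14.8 shift [-0.3 -6.7 57.2] twistz -0.023 | at [521.9 -79.3  57.2] th 73.76 tilt [-0.0014 -0.0006] F [-0.3 -0.  -0. ] op 26.9 q6 -1.53
```

```bash
python3 -m pendant '[{"translation":[0,-6.5,0],"twist":[0,0,-0.023],"grip":-1},{"translation":[0,0,20],"twist":[0,0,0],"grip":-1},{"translation":[0,0,15],"twist":[0,0,0],"grip":-1},{"translation":[0,0,8],"twist":[0,0,0],"grip":-1},{"translation":[0,0,5],"twist":[0,0,0],"grip":-1},{"translation":[0,0,2],"twist":[0,0,0],"grip":-1},{"translation":[0,0,0],"twist":[0,0,0],"grip":-1},{"translation":[0,0,0],"twist":[0,0,0],"grip":-1},{"translation":[0,0,0],"twist":[0,0,0],"grip":-1},{"translation":[0,0,0],"twist":[0,0,0],"grip":-1}]' 20
python3 - <<'E'
from h import *
go(520.2,-85.8,-2,75.1)
im,d,i=cam("side"); P=pts(d,i); P[d==0]=-9; blanks(im,P,.05); save(im[170:290,220:350],'p7',4)
E
```

```text
t: 15.75
tool_pos: [0.5197, -0.0879, 0.0048]
orientation: [-0.378, -3.118, 0.002]
force: [-0.7, 0.7, -0.1]
opening: 0.0269
untilt [-0.0015 -0.0009] t 15.8 shift [-0.   2.2  6.8] twistz 0.019 | at [519.7 -87.9   4.8] th 76.17 tilt [-0.0012 -0.0012] F [-0.7  0.7 -0.1] op 26.9 q6 -1.59
b1 702 px [375. 266.] z 46.0 [ 668.7 -321.3] [120.1 252. ] 41.1
b1 74 px [288. 296.] z 14.1 [ 426.7 -255.6] [17.8 25.1] 25.4
b3 71 px [249. 248.] z 47.6 [425.  -90.9] [ 9.5 33.7] 73.7
b3 58 px [293. 271.] z 13.8 [ 489.1 -200.3] [25.1 17.1] 82.9
b4 74 px [334. 302.] z 13.6 [ 504.4 -332.9] [23.5 17.5] 68.9
b4 575 px [363. 318.] z 16.1 [ 527.7 -401.5] [60.4 60. ] 33.2
```

View pics/p7.png

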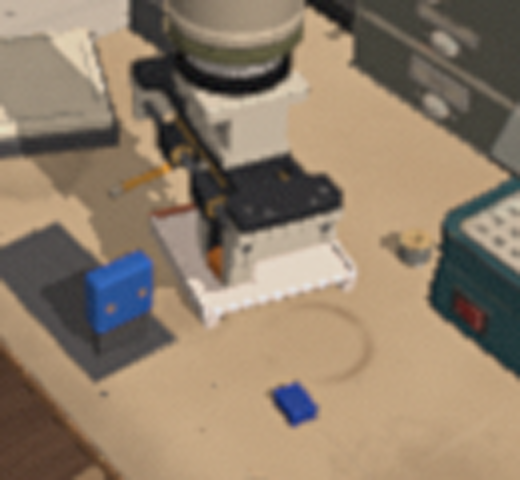

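Amber is over the plate beside the left rim. Lowering and releasing it, then on to blue.

```bash
python3 -m pendant '[{"translation":[0,1,4],"twist":[0,0,0],"grip":-1},{"translation":[0,0,2],"twist":[0,0,0],"grip":-1},{"translation":[0,0,0],"twist":[0,0,0],"grip":-1},{"translation":[0,0,0],"twist":[0,0,0],"grip":-0.15},{"translation":[0,0,0],"twist":[0,0,0],"grip":-0.15},{"translation":[0,0,0],"twist":[0,0,0],"grip":-0.15},{"translation":[0,0,-5],"twist":[0,0,0],"grip":0},{"translation":[0,0,-20],"twist":[0,0,0],"grip":0},{"translation":[0,0,-30],"twist":[0,0,0],"grip":0},{"translation":[0,0,0],"twist":[0,0,0],"grip":0}]' 20
python3 - <<'E'
from h import *
go(490.5,-199.7,-21,80)
im,d,i=cam("side"); P=pts(d,i); P[d==0]=-9; blanks(im,P,.05,names=["b2","b3"])
E
```

```text
t: 16.8
tool_pos: [0.5196, -0.0866, 0.0557]
orientation: [-0.378, -3.117, 0.002]
force: [0.9, -0.6, 1.4]
opening: 0.0467
untilt [-0.0014 -0.0019] t 16.8 shift [   1.1 -116.7   76.9] twistz -0.067 | at [519.6 -86.6  55.7] th 76.18 tilt [-0.0022 -0.001 ] F [ 0.9 -0.6  1.4] op 46.7 q6 -1.59
b2 46 px [276. 238.] z 31.6 [518.9 -90. ] [22.3 14.5] 84.8
b3 73 px [249. 248.] z 48.2 [424.3 -91.4] [10.1 33.8] 71.4
b3 59 px [293. 271.] z 13.8 [ 489.9 -200.1] [25.3 17.3] 81.1
```

```bash
python3 -m pendant '[{"translation":[0,-30,0],"twist":[0,0,0],"grip":0},{"translation":[0,-35,0],"twist":[0,0,0],"grip":0},{"translation":[0,-35,0],"twist":[0,0,0],"grip":0},{"translation":[0,-14,0],"twist":[0,0,0],"grip":0},{"translation":[0,0,20],"twist":[0,0,-0.067],"grip":0},{"translation":[0,0,25],"twist":[0,0,0],"grip":0},{"translation":[0,0,10],"twist":[0,0,0],"grip":0},{"translation":[0,0,0],"twist":[0,0,0],"grip":0},{"translation":[0,0,0],"twist":[0,0,0],"grip":0},{"translation":[0,0,0],"twist":[0,0,0],"grip":0}]' 20
python3 -c "
from h import *
go(490.5,-199.7,-20,80)"
```

```text
t: 17.85
tool_pos: [0.4882, -0.198, -0.0058]
orientation: [-0.267, -3.122, -0.003]
force: [-0.1, -0.2, 0.6]
opening: 0.0466
untilt [ 0.0014 -0.0081] t 17.9 shift [-2.6 -1.3 14.2] twistz 0.004 | at [ 488.2 -198.    -5.8] th 80.21 tilt [-0.0077  0.0028] F [-0.1 -0.2  0.6] op 46.6 q6 -1.88
```

```bash
python3 -m pendant '[{"translation":[-2,-1,2],"twist":[0.001,-0.008,0],"grip":0},{"translation":[0,0,6],"twist":[0,0,0],"grip":0},{"translation":[0,0,4],"twist":[0,0,0],"grip":0},{"translation":[0,0,2],"twist":[0,0,0],"grip":-1},{"translation":[0,0,0],"twist":[0,0,0],"grip":-1},{"translation":[0,0,0],"twist":[0,0,0],"grip":-1},{"translation":[0,0,0],"twist":[0,0,0],"grip":-1},{"translation":[0,0,0],"twist":[0,0,0],"grip":-1},{"translation":[0,0,0],"twist":[0,0,0],"grip":-1},{"translation":[0,0,0],"twist":[0,0,0],"grip":-1}]' 20
python3 -m pendant '[{"translation":[0,0,-20],"twist":[0,0,0],"grip":-1},{"translation":[0,0,-30],"twist":[0,0,0],"grip":-1},{"translation":[0,0,-20],"twist":[0,0,0],"grip":-1},{"translation":[0,0,0],"twist":[0,0,0],"grip":-1},{"translation":[0,0,0],"twist":[0,0,0],"grip":-1},{"translation":[0,0,0],"twist":[0,0,0],"grip":-1},{"translation":[0,0,0],"twist":[0,0,0],"grip":-1},{"translation":[0,0,0],"twist":[0,0,0],"grip":-1},{"translation":[0,0,0],"twist":[0,0,0],"grip":-1},{"translation":[0,0,0],"twist":[0,0,0],"grip":-1}]' 20
python3 -c "
from h import *
go(542.1,-91.6,-2,75.1)"
```

```text
t: 18.85
tool_pos: [0.4925, -0.2, -0.0182]
orientation: [0.267, 3.125, -0.002]
force: [0.5, 0.4, -0.4]
opening: 0.0259
t: 19.85
tool_pos: [0.4882, -0.1979, 0.0477]
orientation: [-0.267, -3.126, -0.003]
force: [-0.3, -0.5, -0.4]
opening: 0.0253
untilt [ 0.0019 -0.0039] t 19.9 shift [-35.3 113.8  49.7] twistz 0.09 | at [ 488.2 -197.9   47.7] th 80.24 tilt [-0.0035  0.0025] F [-0.3 -0.5 -0.4] op 25.3 q6 -1.88
```

```bash
python3 -m pendant '[{"translation":[-9,28,0],"twist":[0.002,-0.004,0],"grip":-1},{"translation":[-9,28,0],"twist":[0,0,0],"grip":-1},{"translation":[-9,28,0],"twist":[0,0,0],"grip":-1},{"translation":[-8,28,0],"twist":[0,0,0],"grip":-1},{"translation":[0,0,0],"twist":[0,0,0.09],"grip":-1},{"translation":[0,0,15],"twist":[0,0,0],"grip":-1},{"translation":[0,0,15],"twist":[0,0,0],"grip":-1},{"translation":[0,0,8],"twist":[0,0,0],"grip":-1},{"translation":[0,0,0],"twist":[0,0,0],"grip":-1},{"translation":[0,0,0],"twist":[0,0,0],"grip":-1}]' 20
python3 -c "
from h import *
go(542.1,-91.6,-2,75.1)"
```

```text
t: 20.85
tool_pos: [0.5407, -0.0908, 0.0028]
orientation: [-0.407, -3.111, -0.0]
force: [0.9, -1.0, 0.6]
opening: 0.0257
untilt [-0.0005 -0.0045] t 20.9 shift [-1.5 -0.4  4.8] twistz -0.0 | at [540.7 -90.8   2.8] th 75.09 tilt [-0.0045  0.0007] F [ 0.9 -1.   0.6] op 25.7 q6 -1.57
```

```bash
python3 -m pendant '[{"translation":[-1,0,3],"twist":[0,-0.004,0],"grip":-1},{"translation":[0,0,1],"twist":[0,0,0],"grip":-1},{"translation":[0,0,0],"twist":[0,0,0],"grip":-1},{"translation":[0,0,0],"twist":[0,0,0],"grip":-0.15},{"translation":[0,0,0],"twist":[0,0,0],"grip":-0.15},{"translation":[0,0,0],"twist":[0,0,0],"grip":-0.15},{"translation":[0,0,-5],"twist":[0,0,0],"grip":0},{"translation":[0,0,-20],"twist":[0,0,0],"grip":0},{"translation":[0,0,-30],"twist":[0,0,0],"grip":0},{"translation":[0,0,0],"twist":[0,0,0],"grip":0}]' 20
python3 - <<'E'
from h import *
go(427.5,-255,-20,108)
im,d,i=cam("side"); P=pts(d,i); P[d==0]=-9; blanks(im,P,.05)
E
```

```text
t: 21.85
tool_pos: [0.5423, -0.0924, 0.0575]
orientation: [0.408, 3.113, -0.001]
force: [0.6, 0.2, 1.0]
opening: 0.0465
untilt [-0.0004  0.0016] t 21.9 shift [  69.1 -186.7   77.4] twistz -0.575 | at [542.3 -92.4  57.5] th 75.06 tilt [ 0.0014 -0.0008] F [0.6 0.2 1. ] op 46.5 q6 -1.57
b1 701 px [376. 266.] z 46.2 [ 669.7 -321.8] [119.9 253.6] 41.2
b1 75 px [288. 296.] z 14.1 [ 427.  -255.4] [18.5 23. ] 28.2
b2 52 px [276. 238.] z 31.2 [518.4 -90.5] [23.6 17.7] 77.6
b3 41 px [283. 236.] z 32.2 [540.3 -94.2] [22.  14.6] 75.2
b3 71 px [249. 248.] z 47.8 [427.1 -92.4] [11.7 39.2] 70.8
b4 74 px [334. 302.] z 14.1 [ 505.5 -333. ] [24.7 16.8] 66.4
b4 574 px [363. 318.] z 15.7 [ 527.2 -401.8] [63.7 60.9] 86.6
```

```bash
python3 -m pendant '[{"translation":[14,-37,0],"twist":[0,0,0],"grip":0},{"translation":[14,-37,0],"twist":[0,0,0],"grip":0},{"translation":[14,-37,0],"twist":[0,0,0],"grip":0},{"translation":[14,-37,0],"twist":[0,0,0],"grip":0},{"translation":[12,-35,0],"twist":[0,0,0],"grip":0},{"translation":[0,0,10],"twist":[0,0,-0.14],"grip":0},{"translation":[0,0,15],"twist":[0,0,-0.14],"grip":0},{"translation":[0,0,15],"twist":[0,0,-0.14],"grip":0},{"translation":[0,0,10],"twist":[0,0,-0.14],"grip":0},{"translation":[0,0,0],"twist":[0,0,0],"grip":0}]' 20
python3 -c "
from h import *
go(427.5,-255,-20,108)"
```

```text
t: 22.9
tool_pos: [0.4191, -0.2546, -0.0031]
orientation: [0.5, -3.095, -0.008]
force: [0.3, 0.6, -0.2]
opening: 0.0463
untilt [ 0.006  -0.0055] t 22.9 shift [-7.9 -3.1 16.8] twistz 0.006 | at [ 419.1 -254.6   -3.1] th 108.35 tilt [-0.0071  0.004 ] F [ 0.3  0.6 -0.2] op 46.3 q6 -2.54
```

```bash
python3 -m pendant '[{"translation":[-4,-2,0],"twist":[0.004,-0.004,0],"grip":0},{"translation":[0,0,0],"twist":[0,0,0],"grip":0},{"translation":[0,0,6],"twist":[0,0,0],"grip":0},{"translation":[0,0,6],"twist":[0,0,0],"grip":0},{"translation":[0,0,3],"twist":[0,0,0],"grip":0},{"translation":[0,0,0],"twist":[0,0,0],"grip":0},{"translation":[0,0,0],"twist":[0,0,0],"grip":0},{"translation":[0,0,0],"twist":[0,0,0],"grip":0},{"translation":[0,0,0],"twist":[0,0,0],"grip":0},{"translation":[0,0,0],"twist":[0,0,0],"grip":0}]' 20
python3 -c "
from h import *
go(427.5,-255,-20,108)"
```

```text
t: 23.9
tool_pos: [0.4247, -0.2554, -0.0183]
orientation: [0.482, -3.104, -0.001]
force: [0.9, -0.2, -0.7]
opening: 0.0464
untilt [ 0.0007 -0.0004] t 23.9 shift [-2.8 -0.5  1.7] twistz -0.006 | at [ 424.7 -255.4  -18.3] th 107.64 tilt [-0.0006  0.0005] F [ 0.9 -0.2 -0.7] op 46.4 q6 -2.52
```

```bash
python3 -m pendant '[{"translation":[-2.5,0,1],"twist":[0,0,0],"grip":-1},{"translation":[0,0,0],"twist":[0,0,0],"grip":-1},{"translation":[0,0,0],"twist":[0,0,0],"grip":-1},{"translation":[0,0,0],"twist":[0,0,0],"grip":-1},{"translation":[0,0,0],"twist":[0,0,0],"grip":-1},{"translation":[0,0,0],"twist":[0,0,0],"grip":-1},{"translation":[0,0,-20],"twist":[0,0,0],"grip":-1},{"translation":[0,0,-30],"twist":[0,0,0],"grip":-1},{"translation":[0,0,-20],"twist":[0,0,0],"grip":-1},{"translation":[0,0,0],"twist":[0,0,0],"grip":-1}]' 20
python3 -c "
from h import *
go(564,-97.4,-2,75.1)"
```

```text
t: 24.9
tool_pos: [0.4261, -0.2537, 0.0515]
orientation: [0.481, -3.102, -0.004]
force: [0.4, -0.3, -0.0]
opening: 0.0264
untilt [ 0.0032 -0.0022] t 24.9 shift [-178.9  107.1   53.5] twistz 0.568 | at [ 426.1 -253.7   51.5] th 107.63 tilt [-0.0031  0.0024] F [ 0.4 -0.3 -0. ] op 26.4 q6 -2.52
```

```bash
python3 -m pendant '[{"translation":[-36,21,0],"twist":[0,0,0],"grip":-1},{"translation":[-36,21,0],"twist":[0,0,0],"grip":-1},{"translation":[-36,21,0],"twist":[0,0,0],"grip":-1},{"translation":[-36,21,0],"twist":[0,0,0],"grip":-1},{"translation":[-32,21,0],"twist":[0,0,0],"grip":-1},{"translation":[0,0,0],"twist":[0,0,0.142],"grip":-1},{"translation":[0,0,0],"twist":[0,0,0.142],"grip":-1},{"translation":[0,0,0],"twist":[0,0,0.142],"grip":-1},{"translation":[0,0,5],"twist":[0,0,0.142],"grip":-1},{"translation":[0,0,0],"twist":[0,0,0],"grip":-1}]' 20
python3 -c "
from h import *
go(564,-97.4,-2,75.1)"
```

```text
t: 25.9
tool_pos: [0.563, -0.093, 0.0335]
orientation: [-0.441, -3.099, -0.003]
force: [-0.7, -0.5, -0.3]
opening: 0.0264
untilt [ 0.0006 -0.0118] t 25.9 shift [-2.6 -4.  35.5] twistz -0.023 | at [563.  -93.   33.5] th 73.79 tilt [-0.0112  0.0039] F [-0.7 -0.5 -0.3] op 26.4 q6 -1.54
```

```bash
python3 -m pendant '[{"translation":[0,-3,0],"twist":[0,-0.008,-0.02],"grip":-1},{"translation":[0,0,0],"twist":[0,0,0],"grip":-1},{"translation":[0,0,12],"twist":[0,0,0],"grip":-1},{"translation":[0,0,10],"twist":[0,0,0],"grip":-1},{"translation":[0,0,6],"twist":[0,0,0],"grip":-1},{"translation":[0,0,2],"twist":[0,0,0],"grip":-1},{"translation":[0,0,0],"twist":[0,0,0],"grip":-1},{"translation":[0,0,0],"twist":[0,0,0],"grip":-1},{"translation":[0,0,0],"twist":[0,0,0],"grip":-1},{"translation":[0,0,0],"twist":[0,0,0],"grip":-1}]' 20
python3 -c "
from h import *
go(564,-97.4,-2,75.1)"
```

```text
t: 26.9
tool_pos: [0.5611, -0.0964, -0.0006]
orientation: [-0.389, -3.113, -0.002]
force: [-0.7, 0.2, 0.1]
opening: 0.0259
untilt [ 0.0007 -0.0045] t 26.9 shift [-3.  -0.3  1.3] twistz 0.012 | at [561.1 -96.4  -0.6] th 75.77 tilt [-0.0042  0.0018] F [-0.7  0.2  0.1] op 25.9 q6 -1.58
```

```bash
python3 -m pendant '[{"translation":[-3,0,0.5],"twist":[0,-0.003,0],"grip":-1},{"translation":[0,0,0],"twist":[0,0,0],"grip":-1},{"translation":[0,0,0],"twist":[0,0,0],"grip":-1},{"translation":[0,0,0],"twist":[0,0,0],"grip":-0.15},{"translation":[0,0,0],"twist":[0,0,0],"grip":-0.15},{"translation":[0,0,0],"twist":[0,0,0],"grip":-0.15},{"translation":[0,0,-5],"twist":[0,0,0],"grip":0},{"translation":[0,0,-20],"twist":[0,0,0],"grip":0},{"translation":[0,0,-30],"twist":[0,0,0],"grip":0},{"translation":[0,0,0],"twist":[0,0,0],"grip":0}]' 20
python3 - <<'E'
from h import *
go(505.5,-332.5,-20,68)
im,d,i=cam("side"); P=pts(d,i); P[d==0]=-9; blanks(im,P,.05)
E
```

```text
t: 27.9
tool_pos: [0.5638, -0.097, 0.0559]
orientation: [-0.389, -3.115, -0.002]
force: [0.8, -0.8, 0.5]
opening: 0.0467
untilt [ 0.0007 -0.0027] t 27.9 shift [  -1.6 -242.6   75.7] twistz 0.136 | at [563.8 -97.   55.9] th 75.77 tilt [-0.0025  0.0013] F [ 0.8 -0.8  0.5] op 46.7 q6 -1.58
b1 46 px [291. 234.] z 31.0 [563.1 -99.6] [22.2 17.5] 80.7
b1 696 px [375. 266.] z 46.0 [ 669. -321.] [118.3 252.3] 40.9
b2 45 px [272. 240.] z 31.5 [505.5 -89.9] [22.5 16.6] 71.2
b3 53 px [283. 236.] z 31.7 [539.8 -95.5] [20.5 19.7] 82.5
b3 70 px [249. 248.] z 47.7 [424.7 -91.6] [ 9.6 34. ] 75.0
b4 75 px [334. 302.] z 13.8 [ 505.  -332.6] [23.4 17.7] 72.3
b4 529 px [363. 318.] z 15.9 [ 526.1 -401.2] [60.2 61.6] 70.3
b4 42 px [363. 315.] z 16.5 [ 529.6 -400.2] [16.5 15.9] 7.1
```

Amber has been knocked left on the setter. It's still flat, now at about y' = 47 against the left rim, and the straightedge can still reach it. Picking magenta.

```bash
python3 -m pendant '[{"translation":[0,-40,0],"twist":[0,0,0],"grip":0},{"translation":[0,-40,0],"twist":[0,0,0],"grip":0},{"translation":[0,-40,0],"twist":[0,0,0],"grip":0},{"translation":[0,-40,0],"twist":[0,0,0],"grip":0},{"translation":[0,-40,0],"twist":[0,0,0],"grip":0},{"translation":[0,-38,0],"twist":[0,0,0],"grip":0},{"translation":[0,0,15],"twist":[0,0,0.1],"grip":0},{"translation":[0,0,20],"twist":[0,0,0],"grip":0},{"translation":[0,0,10],"twist":[0,0,0],"grip":0},{"translation":[0,0,0],"twist":[0,0,0],"grip":0}]' 20
python3 -c "
from h import *
go(505.5,-332.5,-20,70)"
```

```text
t: 28.95
tool_pos: [0.497, -0.3334, -0.0005]
orientation: [-0.545, -3.081, -0.007]
force: [0.2, -0.2, 0.0]
opening: 0.0467
untilt [ 0.0025 -0.0132] t 28.9 shift [-7.9  3.7 19.4] twistz -0.001 | at [ 497.  -333.4   -0.5] th 69.95 tilt [-0.0116  0.0068] F [ 0.2 -0.2  0. ] op 46.7 q6 -1.9
```

```bash
python3 -m pendant '[{"translation":[-6,2,0],"twist":[0.001,-0.008,0],"grip":0},{"translation":[0,0,0],"twist":[0,0,0],"grip":0},{"translation":[0,0,8],"twist":[0,0,0],"grip":0},{"translation":[0,0,6],"twist":[0,0,0],"grip":0},{"translation":[0,0,4],"twist":[0,0,0],"grip":0},{"translation":[0,0,0],"twist":[0,0,0],"grip":0},{"translation":[0,0,0],"twist":[0,0,0],"grip":0},{"translation":[0,0,0],"twist":[0,0,0],"grip":0},{"translation":[0,0,0],"twist":[0,0,0],"grip":0},{"translation":[0,0,0],"twist":[0,0,0],"grip":0}]' 20
python3 -c "
from h import *
go(505.5,-332.5,-20,70)"
```

```text
t: 29.95
tool_pos: [0.5059, -0.3328, -0.0177]
orientation: [-0.541, -3.093, -0.002]
force: [-0.4, -1.1, -0.0]
opening: 0.0468
untilt [ 0.0007 -0.0019] t 29.9 shift [0.4 0.1 2.3] twistz 0.003 | at [ 505.9 -332.8  -17.7] th 70.15 tilt [-0.0015  0.0013] F [-0.4 -1.1 -0. ] op 46.8 q6 -1.89
```

```bash
python3 -m pendant '[{"translation":[0,0,2],"twist":[0,0,0],"grip":-1},{"translation":[0,0,0],"twist":[0,0,0],"grip":-1},{"translation":[0,0,0],"twist":[0,0,0],"grip":-1},{"translation":[0,0,0],"twist":[0,0,0],"grip":-1},{"translation":[0,0,0],"twist":[0,0,0],"grip":-1},{"translation":[0,0,0],"twist":[0,0,0],"grip":-1},{"translation":[0,0,-20],"twist":[0,0,0],"grip":-1},{"translation":[0,0,-30],"twist":[0,0,0],"grip":-1},{"translation":[0,0,-20],"twist":[0,0,0],"grip":-1},{"translation":[0,0,0],"twist":[0,0,0],"grip":-1}]' 20
python3 -c "
from h import *
go(584.6,-102.5,-2,75.1)"
```

```text
t: 30.95
tool_pos: [0.5049, -0.3321, 0.0509]
orientation: [-0.541, -3.09, -0.004]
force: [0.8, -0.7, 0.2]
opening: 0.0257
untilt [ 0.0017 -0.0048] t 30.9 shift [  2.7 242.9  53.3] twistz -0.086 | at [ 504.9 -332.1   50.9] th 70.15 tilt [-0.0039  0.0032] F [ 0.8 -0.7  0.2] op 25.7 q6 -1.89
```

```bash
python3 -m pendant '[{"translation":[0,40,0],"twist":[0,-0.004,0],"grip":-1},{"translation":[0,40,0],"twist":[0,0,0],"grip":-1},{"translation":[0,40,0],"twist":[0,0,0],"grip":-1},{"translation":[0,40,0],"twist":[0,0,0],"grip":-1},{"translation":[0,40,0],"twist":[0,0,0],"grip":-1},{"translation":[0,36,0],"twist":[0,0,0],"grip":-1},{"translation":[0,0,0],"twist":[0,0,-0.08],"grip":-1},{"translation":[0,0,10],"twist":[0,0,0],"grip":-1},{"translation":[0,0,10],"twist":[0,0,0],"grip":-1},{"translation":[0,0,0],"twist":[0,0,0],"grip":-1}]' 20
python3 -c "
from h import *
go(584.6,-102.5,-2,75.1)"
```

```text
t: 31.95
tool_pos: [0.5834, -0.102, 0.019]
orientation: [-0.425, -3.106, -0.003]
force: [-0.8, -0.8, -0.3]
opening: 0.0256
untilt [ 0.0011 -0.0073] t 31.9 shift [-1.5 -0.2 21. ] twistz -0.012 | at [ 583.4 -102.    19. ] th 74.43 tilt [-0.0067  0.003 ] F [-0.8 -0.8 -0.3] op 25.6 q6 -1.56
```

```bash
python3 -m pendant '[{"translation":[0,0,8],"twist":[0,-0.005,-0.01],"grip":-1},{"translation":[-1,0,7],"twist":[0,0,0],"grip":-1},{"translation":[0,0,4],"twist":[0,0,0],"grip":-1},{"translation":[0,0,1],"twist":[0,0,0],"grip":-1},{"translation":[0,0,0],"twist":[0,0,0],"grip":-1},{"translation":[0,0,0],"twist":[0,0,0],"grip":-1},{"translation":[0,0,0],"twist":[0,0,0],"grip":-1},{"translation":[0,0,0],"twist":[0,0,0],"grip":-0.15},{"translation":[0,0,0],"twist":[0,0,0],"grip":-0.15},{"translation":[0,0,0],"twist":[0,0,0],"grip":-0.15}]' 20
python3 -m pendant '[{"translation":[0,0,-5],"twist":[0,0,0],"grip":0},{"translation":[0,0,-20],"twist":[0,0,0],"grip":0},{"translation":[0,0,-40],"twist":[0,0,0],"grip":0},{"translation":[0,0,-40],"twist":[0,0,0],"grip":0},{"translation":[0,40,-20],"twist":[0,0,0],"grip":0},{"translation":[0,40,0],"twist":[0,0,0],"grip":0},{"translation":[0,40,0],"twist":[0,0,0],"grip":0},{"translation":[0,40,0],"twist":[0,0,0],"grip":0},{"translation":[0,40,0],"twist":[0,0,0],"grip":0},{"translation":[0,40,0],"twist":[0,0,0],"grip":0}]' 20
python3 - <<'E'
from h import *
im,d,i=cam("side"); P=pts(d,i); P[d==0]=-9; blanks(im,P,.05)
H=hsv(im); m=(H[...,1]<60)&(P[...,2]>.009)&(P[...,2]<.017)&(abs(P[...,0]-.51)<.08)&(abs(P[...,1]-.38)<.08); print('bar',m.sum(),*rect(P[m][:,:2]))
m=(H[...,0]<25)&(H[...,2]<140)&(H[...,1]>60)&(P[...,2]>.025)&(P[...,2]<.07)&(abs(P[...,0]-.51)<.05)&(abs(P[...,1]-.38)<.06); q=P[m]; print('grip',len(q),q.max(0)); t=q[q[:,2]>.05]; print(rect(t[:,:2]))
go(512,379,80,17)
save(np.vstack([im[190:290,200:360]]),'p8',4)
E
```

```text
t: 32.95
tool_pos: [0.5886, -0.1076, 0.0004]
orientation: [0.423, 3.103, 0.002]
force: [-0.2, 0.7, 0.4]
opening: 0.0391
t: 33.95
tool_pos: [0.6545, 0.1266, 0.1368]
orientation: [0.436, 3.096, 0.003]
force: [-0.2, 0.3, 0.6]
opening: 0.0466
b1 51 px [291. 234.] z 31.5 [ 564.  -100.5] [23.2 19.1] 76.8
b1 45 px [330. 242.] z 44.2 [ 630.4 -192.6] [12.7  2. ] 85.6
b1 648 px [379. 268.] z 46.0 [ 679.8 -344.3] [101.2 217.4] 49.0
b2 26 px [263. 211.] z 7.3 [580.   51.8] [ 5.3 79.6] 89.0
b2 45 px [272. 240.] z 31.7 [505.3 -91.3] [22.4 16.7] 77.5
b3 53 px [283. 236.] z 31.7 [540.3 -94.8] [20.8 18.6] 74.1
b3 69 px [249. 248.] z 46.5 [424.6 -91.1] [10.5 34.3] 72.9
b4 43 px [299. 233.] z 31.6 [ 584.9 -111.2] [24.6 15.7] 67.2
b4 573 px [363. 318.] z 15.8 [ 528.1 -402.2] [62.2 59.1] 85.1
bar 80 [514.1 379.6] [32.7 90.9] 12.5
grip 81 [0.52366036 0.39785909 0.0591776 ]
(array([510.7, 378.6]), array([13.6, 37.9]), 12.6)
untilt [0.0074 0.0142] t 34.0 shift [205.6 197.   55.5] twistz 0.998 | at [655.1 133.2 137. ] th 74.17 tilt [0.0157 0.0033] F [-3.8  2.4  0.8] op 46.8 q6 -1.17
```

View pics/p8.png

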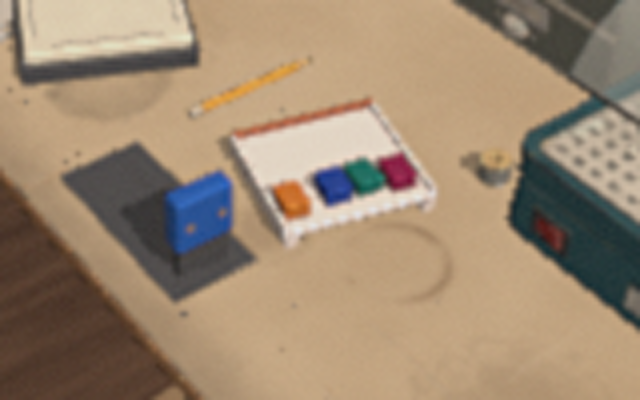

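All four blanks lie flat on the front half: amber (292,200), blue (333,185), teal (366,175), magenta (398,170). The rail is clear at (305,118). Now the straightedge.

```bash
python3 -m pendant '[{"translation":[41,39,0],"twist":[0,0,0],"grip":0},{"translation":[41,39,0],"twist":[0,0,0],"grip":0},{"translation":[41,39,0],"twist":[0,0,0],"grip":0},{"translation":[41,39,0],"twist":[0,0,0],"grip":0},{"translation":[35,35,0],"twist":[0,0,0],"grip":0},{"translation":[0,0,0],"twist":[0,0,0.14],"grip":0},{"translation":[0,0,0],"twist":[0,0,0.14],"grip":0},{"translation":[0,0,0],"twist":[0,0,0.14],"grip":0},{"translation":[0,0,0],"twist":[0,0,0.14],"grip":0},{"translation":[0,0,0],"twist":[0,0,0.14],"grip":0}]' 30
python3 - <<'E'
from h import *
i=robot.camera_info("side"); 
for u,v in((331,222),(331,205),(299,223),(324,198),(351,187)): print(u,v,(ray(i,u/1.5,v/1.5,.05)[:2]*1e3).round())
go(511.5,379,20,15)
im,d,i=cam("wrist"); P=wpts(d,i); P[d==0]=-9; H=hsv(im)
ok=(abs(P[...,0]-.51)<.1)&(abs(P[...,1]-.38)<.1)
m=ok&(P[...,2]>.052)&(P[...,2]<.066); print('grip',m.sum(),*(rect(P[m][:,:2]) if m.sum()>9 else ''))
m=ok&(P[...,2]>.009)&(P[...,2]<.020)&(H[...,1]<60); print('bar',m.sum(),*(rect(P[m][:,:2]) if m.sum()>9 else ''))
save(im,'w9',1)
E
```

```text
t: 35.0
tool_pos: [0.526, 0.3541, 0.1394]
orientation: [1.488, 2.75, 0.023]
force: [0.7, 1.2, -0.7]
opening: 0.046
331 222 [644. 416.]
331 205 [694. 499.]
299 223 [575. 459.]
324 198 [700. 547.]
351 187 [800. 563.]
untilt [0.0197 0.0058] t 35.0 shift [ 29.5  -0.8 119.2] twistz 0.317 | at [526.  354.1 139.4] th 33.16 tilt [0.0197 0.0059] F [ 0.7  1.2 -0.7] op 46.0 q6 -0.06
grip 696 [515.6 383.1] [16.3 39.6] 14.1
bar 2259 [478.8 381.8] [102.5 219.8] 13.6
```

View pics/w9.png

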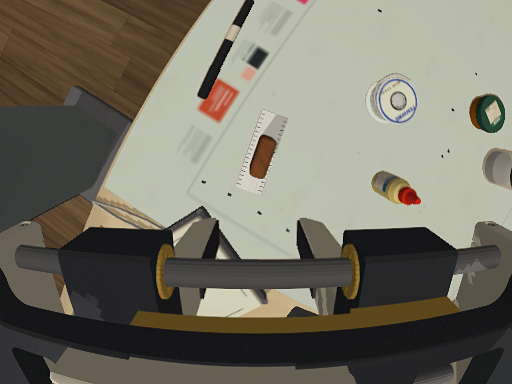

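```bash
python3 -m pendant '[{"translation":[15,1.5,0],"twist":[0,0,0],"grip":0},{"translation":[13,1,0],"twist":[0.01,0.003,0],"grip":0},{"translation":[0,0,0],"twist":[0,0,0.11],"grip":0},{"translation":[0,0,0],"twist":[0,0,0.11],"grip":0},{"translation":[0,0,0],"twist":[0,0,0.11],"grip":0},{"translation":[0,0,20],"twist":[0,0,0],"grip":0},{"translation":[0,0,20],"twist":[0,0,0],"grip":0},{"translation":[0,0,15],"twist":[0,0,0],"grip":0},{"translation":[0,0,0],"twist":[0,0,0],"grip":0},{"translation":[0,0,0],"twist":[0,0,0],"grip":0}]' 30
python3 -c "
from h import *
go(512.5,380,2,14)"
```

```text
t: 36.05
tool_pos: [0.5128, 0.3833, 0.0861]
orientation: [1.923, 2.478, 0.014]
force: [-0.2, 0.1, -0.0]
opening: 0.0466
untilt [ 0.01   -0.0015] t 36.0 shift [-3.2 -2.  84.1] twistz 0.007 | at [512.8 383.3  86.1] th 14.38 tilt [0.0094 0.0039] F [-0.2  0.1 -0. ] op 46.6 q6 0.31
```

```bash
python3 -m pendant '[{"translation":[-2,-1,20],"twist":[0.008,0,0],"grip":0},{"translation":[0,0,20],"twist":[0,0,0],"grip":0},{"translation":[0,0,20],"twist":[0,0,0],"grip":0},{"translation":[0,0,12],"twist":[0,0,0],"grip":0},{"translation":[0,0,4],"twist":[0,0,0],"grip":0},{"translation":[0,0,0],"twist":[0,0,0],"grip":0},{"translation":[0,0,0],"twist":[0,0,0],"grip":0},{"translation":[0,0,0],"twist":[0,0,0],"grip":0},{"translation":[0,0,0],"twist":[0,0,0],"grip":0},{"translation":[0,0,0],"twist":[0,0,0],"grip":0}]' 30
python3 - <<'E'
from h import *
go(512.5,380,2,14)
im,d,i=cam("side"); P=pts(d,i); P[d==0]=-9; blanks(im,P,.04,names=["b1","b2","b3","b4"])
E
```

```text
t: 37.05
tool_pos: [0.5164, 0.383, 0.0107]
orientation: [1.922, 2.482, 0.015]
force: [0.3, 0.7, 0.2]
opening: 0.0464
untilt [ 0.0087 -0.0041] t 37.0 shift [-2.  -4.6  8.7] twistz 0.009 | at [516.4 383.   10.7] th 14.5 tilt [0.0074 0.0061] F [0.3 0.7 0.2] op 46.4 q6 0.3
b1 51 px [291. 234.] z 31.8 [ 561.9 -100.2] [20.6 18.7] 84.3
b1 434 px [370. 269.] z 37.1 [ 637.3 -296. ] [ 68.5 207.2] 22.9
b1 25 px [424. 259.] z 35.5 [ 793.3 -378.6] [2.1 7.6] 75.9
b2 45 px [272. 240.] z 31.6 [505.4 -88.8] [20.3 15.9] 77.3
b3 53 px [283. 236.] z 32.0 [541.  -95.2] [21.1 20.3] 77.6
b3 36 px [249. 249.] z 39.1 [429.6 -91.2] [ 7.9 43.1] 76.3
b4 43 px [299. 233.] z 31.1 [ 585.6 -111.1] [20.3 18.4] 80.5
b4 575 px [363. 318.] z 15.8 [ 526.6 -401.5] [60.9 61.6] 78.5
```

```bash
python3 -m pendant '[{"translation":[-2,-4,0],"twist":[0.009,-0.004,0],"grip":0},{"translation":[0,0,5],"twist":[0,0,0],"grip":0},{"translation":[0,0,3],"twist":[0,0,0],"grip":0},{"translation":[0,0,0],"twist":[0,0,0],"grip":0},{"translation":[0,0,0],"twist":[0,0,0],"grip":0},{"translation":[0,0,0],"twist":[0,0,0],"grip":0},{"translation":[0,0,0],"twist":[0,0,0],"grip":0},{"translation":[0,0,0],"twist":[0,0,0],"grip":0},{"translation":[0,0,0],"twist":[0,0,0],"grip":0},{"translation":[0,0,0],"twist":[0,0,0],"grip":0}]' 30
python3 -c "
from h import *
go(512.5,380,2,14)"
```

```text
t: 38.1
tool_pos: [0.513, 0.38, 0.0024]
orientation: [-1.923, -2.484, 0.001]
force: [0.3, 0.3, 0.7]
opening: 0.0469
untilt [-0.0005  0.    ] t 38.1 shift [ 0.1 -0.4  0.4] twistz 0.009 | at [513.  380.    2.4] th 14.5 tilt [-0.0005 -0.0001] F [0.3 0.3 0.7] op 46.9 q6 0.3
```

```bash
python3 -m pendant '[{"translation":[0,0,0],"twist":[0,0,0],"grip":-1},{"translation":[0,0,0],"twist":[0,0,0],"grip":-1},{"translation":[0,0,0],"twist":[0,0,0],"grip":-1},{"translation":[0,0,0],"twist":[0,0,0],"grip":-1},{"translation":[0,0,0],"twist":[0,0,0],"grip":-1},{"translation":[0,0,0],"twist":[0,0,0],"grip":-1},{"translation":[0,0,0],"twist":[0,0,0],"grip":-1},{"translation":[0,0,-20],"twist":[0,0,0],"grip":-1},{"translation":[0,0,-40],"twist":[0,0,0],"grip":-1},{"translation":[0,0,-40],"twist":[0,0,0],"grip":-1}]' 35
python3 - <<'E'
from h import *
def place(yl,xl,o=(560,-67),a=75.1):
    c,s=np.cos(np.radians(a)),np.sin(np.radians(a)); return np.round([o[0]+c*xl-s*yl,o[1]+s*xl+c*yl],1)
p=place(6,-75); print(p,place(6,9.5)); go(p[0],p[1],100,75.1)
E
```

```text
t: 39.1
tool_pos: [0.5071, 0.3763, 0.0952]
orientation: [-1.92, -2.479, 0.026]
force: [1.1, 0.8, -0.8]
opening: 0.0157
[ 534.9 -137.9] [556.6 -56.3]
untilt [-0.0167  0.0052] t 39.1 shift [-5.048e+02 -1.019e+02 -4.000e-01] twistz -1.058 | at [507.1 376.3  95.2] th 14.49 tilt [-0.0149 -0.0092] F [ 1.1  0.8 -0.8] op 15.7 q6 0.3
```

```bash
python3 -m pendant '[{"translation":[-35,-7,-5],"twist":[-0.015,0.005,0],"grip":-1},{"translation":[-45,-9,0],"twist":[0,0,0],"grip":-1},{"translation":[-46,-9,0],"twist":[0,0,0],"grip":-1},{"translation":[-46,-9,0],"twist":[0,0,0],"grip":-1},{"translation":[-46,-9,0],"twist":[0,0,0],"grip":-1},{"translation":[-46,-9,0],"twist":[0,0,0],"grip":-1},{"translation":[-46,-9,0],"twist":[0,0,0],"grip":-1},{"translation":[-46,-9,0],"twist":[0,0,0],"grip":-1},{"translation":[-46,-9,0],"twist":[0,0,0],"grip":-1},{"translation":[-40,-9,0],"twist":[0,0,0],"grip":-1}]' 35
python3 -c "
from h import *
go(534.9,-137.9,60,75.1)"
```

```text
t: 40.1
tool_pos: [0.537, -0.0811, 0.1067]
orientation: [1.908, 2.49, 0.021]
force: [0.5, 0.3, -1.8]
opening: 0.0157
untilt [ 0.0136 -0.0043] t 40.1 shift [-54.4 -17.5  46.3] twistz -1.047 | at [537.  -81.1 106.7] th 15.09 tilt [0.012  0.0077] F [ 0.5  0.3 -1.8] op 15.7 q6 -0.52
```

```bash
python3 -m pendant '[{"translation":[-27,-9,0],"twist":[0,0,0],"grip":-1},{"translation":[-24,-8,0],"twist":[0,0,0],"grip":-1},{"translation":[0,0,0],"twist":[0,0,-0.13],"grip":-1},{"translation":[0,0,0],"twist":[0,0,-0.13],"grip":-1},{"translation":[0,0,0],"twist":[0,0,-0.13],"grip":-1},{"translation":[0,0,0],"twist":[0,0,-0.13],"grip":-1},{"translation":[0,0,0],"twist":[0,0,-0.13],"grip":-1},{"translation":[0,0,0],"twist":[0,0,-0.13],"grip":-1},{"translation":[0,0,0],"twist":[0,0,-0.13],"grip":-1},{"translation":[0,0,0],"twist":[0,0,-0.11],"grip":-1}]' 35
python3 - <<'E'
from h import *
go(534.9,-137.9,18.6,75.1)
im,d,i=cam("side"); P=pts(d,i); P[d==0]=-9; blanks(im,P,.04)
E
```

```text
t: 41.1
tool_pos: [0.5297, -0.1446, 0.1035]
orientation: [0.405, 3.11, 0.014]
force: [-0.4, 0.9, -1.1]
opening: 0.0157
untilt [0.0093 0.0046] t 41.1 shift [-3.  7. 85.] twistz 0.001 | at [ 529.7 -144.6  103.5] th 75.16 tilt [0.0069 0.0078] F [-0.4  0.9 -1.1] op 15.7 q6 -1.68
b1 38 px [291. 234.] z 31.7 [ 562.4 -104.3] [13.1 18. ] 78.9
b1 433 px [370. 269.] z 37.3 [ 637.3 -295.5] [ 68.2 204.2] 21.7
b1 26 px [424. 259.] z 36.7 [ 791.3 -378.3] [ 0.9 14.2] 88.3
b2 25 px [263. 211.] z 7.8 [577.2  51.2] [83.8  4.9] 0.0
b2 46 px [272. 239.] z 31.8 [505.9 -89. ] [23.8 17.1] 70.1
b3 41 px [284. 237.] z 31.8 [540.2 -98.4] [15.9 20.6] 77.5
b3 37 px [249. 249.] z 38.4 [429.9 -91.1] [ 9.9 42.9] 75.0
b4 38 px [299. 233.] z 31.5 [ 584.5 -112.8] [18.9 16.1] 84.3
b4 574 px [363. 318.] z 16.0 [ 526.4 -402.7] [62.1 58.8] 88.0
```

```bash
python3 -m pendant '[{"translation":[-3,0,20],"twist":[0.008,0.004,0],"grip":-1},{"translation":[0,0,20],"twist":[0,0,0],"grip":-1},{"translation":[0,0,20],"twist":[0,0,0],"grip":-1},{"translation":[0,0,12],"twist":[0,0,0],"grip":-1},{"translation":[0,0,6],"twist":[0,0,0],"grip":-1},{"translation":[0,0,2],"twist":[0,0,0],"grip":-1},{"translation":[0,0,0],"twist":[0,0,0],"grip":-1},{"translation":[0,0,0],"twist":[0,0,0],"grip":-1},{"translation":[0,0,0],"twist":[0,0,0],"grip":-1},{"translation":[0,0,0],"twist":[0,0,0],"grip":-1}]' 35
python3 -c "
from h import *
go(534.9,-137.9,18.6,75.1)"
```

```text
t: 42.15
tool_pos: [0.5351, -0.146, 0.0242]
orientation: [0.413, 3.109, -0.0]
force: [-1.0, 0.4, -1.0]
opening: 0.0156
untilt [0.0005 0.0056] t 42.1 shift [2.3 7.7 5.6] twistz -0.004 | at [ 535.1 -146.    24.2] th 74.87 tilt [ 0.0056 -0.0009] F [-1.   0.4 -1. ] op 15.6 q6 -1.67
```

```bash
python3 -m pendant '[{"translation":[2,0,3],"twist":[0,0.005,0],"grip":-1},{"translation":[0,0,2],"twist":[0,0,0],"grip":-1},{"translation":[0,0,0],"twist":[0,0,0],"grip":-1},{"translation":[0,0,0],"twist":[0,0,0],"grip":-1},{"translation":[0,0,0],"twist":[0,0,0],"grip":-1},{"translation":[0,0,0],"twist":[0,0,0],"grip":-1},{"translation":[0,0,0],"twist":[0,0,0],"grip":-1},{"translation":[0,0,0],"twist":[0,0,0],"grip":-1},{"translation":[0,0,0],"twist":[0,0,0],"grip":-1},{"translation":[0,0,0],"twist":[0,0,0],"grip":-1}]' 35
python3 - <<'E'
from h import *
go(534.9,-137.9,18.6,75.1); go(556.6,-56.3,18.6,75.1)
im,d,i=cam("side"); P=pts(d,i); P[d==0]=-9; H=hsv(im)
m=(H[...,1]<70)&(P[...,2]>.022)&(P[...,2]<.036)&(abs(P[...,0]-.535)<.07)&(abs(P[...,1]+.146)<.04); q=P[m]; print(len(q),np.median(q[:,2]),rect(q[:,:2]))
save(im[200:290,230:340],'p10',5)
E
```

```text
t: 43.15
tool_pos: [0.5337, -0.1456, 0.0197]
orientation: [0.414, 3.113, 0.0]
force: [-0.8, 0.1, -2.1]
opening: 0.0159
untilt [0.0004 0.0017] t 43.1 shift [0.8 7.8 1.1] twistz -0.004 | at [ 533.7 -145.6   19.7] th 74.86 tilt [ 0.0017 -0.    ] F [-0.8  0.1 -2.1] op 15.9 q6 -1.67
untilt [0.0004 0.0017] t 43.1 shift [ 1.2 92.2  1.2] twistz -0.004 | at [ 533.7 -145.6   19.7] th 74.86 tilt [ 0.0017 -0.    ] F [-0.8  0.1 -2.1] op 15.9 q6 -1.67
234 0.028380317884894757 (array([ 530.4, -146.4]), array([33.8, 90.6]), 75.3)
```

View pics/p10.png

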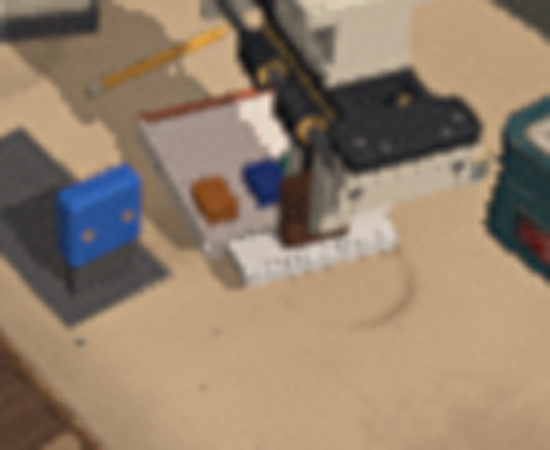

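The bar stands in front of the setter mouth behind all the blanks: bar at (310,255), amber (213,200). Its top reads about 28–30 mm, so it clears the plate. Pushing slowly.

```bash
python3 -m pendant '[{"translation":[-2,5,0],"twist":[0,0,0],"grip":-1},{"translation":[0,6,0],"twist":[0,0,0],"grip":-1},{"translation":[0,6,0],"twist":[0,0,0],"grip":-1},{"translation":[0,6,0],"twist":[0,0,0],"grip":-1},{"translation":[0,6,0],"twist":[0,0,0],"grip":-1},{"translation":[0,6,0],"twist":[0,0,0],"grip":-1},{"translation":[0,6,0],"twist":[0,0,0],"grip":-1},{"translation":[0,6,0],"twist":[0,0,0],"grip":-1},{"translation":[0,6,0],"twist":[0,0,0],"grip":-1},{"translation":[0,5,0],"twist":[0,0,0],"grip":-1}]' 35
python3 - <<'E'
from h import *
go(556.6,-56.3,19.5,75.1)
im,d,i=cam("side"); P=pts(d,i); P[d==0]=-9; blanks(im,P,.04,names=["b2","b3","b1"])
E
```

```text
t: 44.2
tool_pos: [0.5523, -0.0852, 0.0198]
orientation: [0.413, 3.112, 0.0]
force: [0.0, -0.4, -1.8]
opening: 0.0157
untilt [0.0003 0.0019] t 44.2 shift [ 3.4 29.1  0.3] twistz -0.004 | at [552.3 -85.2  19.8] th 74.87 tilt [ 0.0019 -0.0002] F [ 0.  -0.4 -1.8] op 15.7 q6 -1.55
b2 29 px [267. 230.] z 32.0 [516.5 -49.3] [20.3 16. ] 71.4
b3 33 px [249. 249.] z 38.6 [427.  -90.9] [10.1 37.4] 76.6
b1 428 px [370. 269.] z 36.8 [ 637.4 -295.2] [ 69.6 207.8] 22.2
b1 25 px [424. 259.] z 35.0 [ 792.7 -378.4] [0.3 5.8] 88.8
```

```bash
python3 -m pendant '[{"translation":[0.5,3,0],"twist":[0,0,0],"grip":-1},{"translation":[0,3,0],"twist":[0,0,0],"grip":-1},{"translation":[0,3,0],"twist":[0,0,0],"grip":-1},{"translation":[0,3,0],"twist":[0,0,0],"grip":-1},{"translation":[0,3,0],"twist":[0,0,0],"grip":-1},{"translation":[0,3,0],"twist":[0,0,0],"grip":-1},{"translation":[0,2,0],"twist":[0,0,0],"grip":-1},{"translation":[0,2,0],"twist":[0,0,0],"grip":-1},{"translation":[0,1,0],"twist":[0,0,0],"grip":-1},{"translation":[0,0,0],"twist":[0,0,0],"grip":-1}]' 35
python3 - <<'E'
from h import *
go(556.6,-56.3,19.5,75.1)
im,d,i=cam("side"); P=pts(d,i); P[d==0]=-9; H=hsv(im)
m=(H[...,0]<14)&(H[...,1]>110)&(P[...,2]>.017)&(P[...,2]<.028)&(abs(P[...,0]-.575)<.07)&(abs(P[...,1]+.015)<.04); print('rail',rect(P[m][:,:2]))
save(im[190:270,235:335],'p11',6)
E
```

```text
t: 45.25
tool_pos: [0.5584, -0.0605, 0.0198]
orientation: [0.413, 3.112, 0.0]
force: [-0.6, -0.3, -0.8]
opening: 0.0157
untilt [0.0004 0.0018] t 45.2 shift [2.8 3.6 0.3] twistz -0.004 | at [558.4 -60.5  19.8] th 74.87 tilt [ 0.0018 -0.    ] F [-0.6 -0.3 -0.8] op 15.7 q6 -1.51
rail (array([528.1, -14. ]), array([46.2, 22.3]), 28.5)
```

View pics/p11.png

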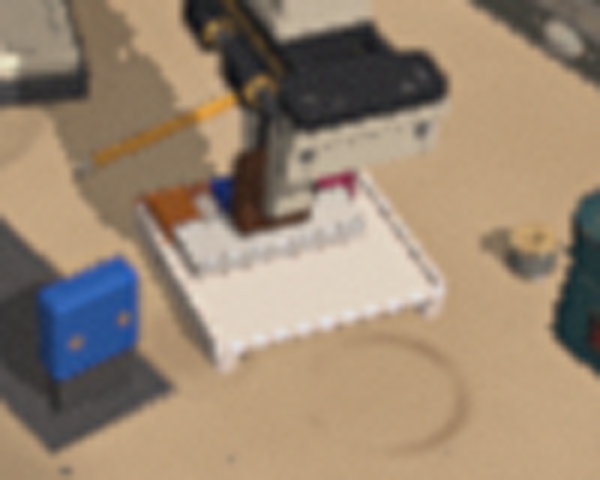

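Amber (172,205) is almost at the rail. Finishing in 1 mm steps.

```bash
python3 -m pendant '[{"translation":[0,1,0],"twist":[0,0,0],"grip":-1},{"translation":[0,1,0],"twist":[0,0,0],"grip":-1},{"translation":[0,1,0],"twist":[0,0,0],"grip":-1},{"translation":[0,1,0],"twist":[0,0,0],"grip":-1},{"translation":[0,0,0],"twist":[0,0,0],"grip":-1},{"translation":[0,0,0],"twist":[0,0,0],"grip":-1},{"translation":[0,0,0],"twist":[0,0,0],"grip":-1},{"translation":[0,0,0],"twist":[0,0,0],"grip":-1},{"translation":[0,0,0],"twist":[0,0,0],"grip":-1},{"translation":[0,0,0],"twist":[0,0,0],"grip":-1}]' 35
python3 -c "
from h import *
go(556.6,-56.3,19.5,75.1)"
python3 -m pendant '[{"translation":[0,1,0],"twist":[0,0,0],"grip":-1},{"translation":[0,1,0],"twist":[0,0,0],"grip":-1},{"translation":[0,1,0],"twist":[0,0,0],"grip":-1},{"translation":[0,0,0],"twist":[0,0,0],"grip":-1},{"translation":[0,0,0],"twist":[0,0,0],"grip":-1},{"translation":[0,0,0],"twist":[0,0,0],"grip":-1},{"translation":[0,0,0],"twist":[0,0,0],"grip":-1},{"translation":[0,0,0],"twist":[0,0,0],"grip":-1},{"translation":[0,0,0],"twist":[0,0,0],"grip":-1},{"translation":[0,0,0],"twist":[0,0,0],"grip":-1}]' 35
python3 - <<'E'
from h import *
go(556.6,-56.3,19.5,75.1)
im,d,i=cam("side"); P=pts(d,i); P[d==0]=-9; H=hsv(im); blanks(im,P,.04,names=["b2"])
m=(H[...,1]<60)&(H[...,2]>150)&(P[...,2]>.010)&(P[...,2]<.0255)&(abs(P[...,0]-.56)<.09)&(abs(P[...,1]+.067)<.09); print('setter',rect(P[m][:,:2]))
E
```

```text
t: 46.3
tool_pos: [0.5594, -0.0567, 0.0198]
orientation: [0.414, 3.112, -0.0]
force: [0.5, -0.1, -1.6]
opening: 0.0162
untilt [0.0002 0.0018] t 46.3 shift [ 2.9 -0.3  0.3] twistz -0.004 | at [559.4 -56.7  19.8] th 74.85 tilt [ 0.0018 -0.0003] F [ 0.5 -0.1 -1.6] op 16.2 q6 -1.5
t: 47.3
tool_pos: [0.5602, -0.054, 0.0198]
orientation: [0.414, 3.112, -0.001]
force: [0.1, -1.8, -1.6]
opening: 0.0157
untilt [-0.0004  0.0018] t 47.3 shift [ 2.9 -3.1  0.3] twistz -0.005 | at [560.2 -54.   19.8] th 74.84 tilt [ 0.0016 -0.0008] F [ 0.1 -1.8 -1.6] op 15.7 q6 -1.49
b2 32 px [262. 223.] z 31.6 [525.6 -19.8] [24.5 17.4] 77.3
setter (array([558.4, -71.3]), array([101.3, 118.6]), 74.2)
```

Fy of −1.8 N means the group has met the rail. Backing off and lifting, then checking from the cameras.

```bash
python3 -m pendant '[{"translation":[0,-5,0],"twist":[0,0,0],"grip":-1},{"translation":[0,-10,0],"twist":[0,0,0],"grip":-1},{"translation":[0,-10,0],"twist":[0,0,0],"grip":-1},{"translation":[0,-5,-10],"twist":[0,0,0],"grip":-1},{"translation":[0,0,-20],"twist":[0,0,0],"grip":-1},{"translation":[0,0,-30],"twist":[0,0,0],"grip":-1},{"translation":[0,-40,-20],"twist":[0,0,0],"grip":-1},{"translation":[0,-40,0],"twist":[0,0,0],"grip":-1},{"translation":[0,-40,0],"twist":[0,0,0],"grip":-1},{"translation":[0,-30,0],"twist":[0,0,0],"grip":-1}]' 35
python3 - <<'E'
from h import *
go(450,-335,30,75.1)
im,d,i=cam("side"); P=pts(d,i); P[d==0]=-9; H=hsv(im); blanks(im,P,.04)
im2,d2,i2=cam("scene"); P2=pts(d2,i2); P2[d2==0]=-9; print('scene'); blanks(im2,P2,.045)
m=(H[...,1]<60)&(H[...,2]>150)&(P[...,2]>.010)&(P[...,2]<.0255)&(abs(P[...,0]-.56)<.09)&(abs(P[...,1]+.067)<.09); print('setter',rect(P[m][:,:2]))
save(np.hstack([cv2.resize(im[200:265,235:320],None,fx=5,fy=5)[:325],cv2.resize(im2[185:245,255:330],None,fx=5,fy=5,interpolation=2)[:300].repeat(1,0) if 0 else cv2.resize(im2[185:250,255:325],None,fx=5,fy=5)]),'p12')
E
```

```text
t: 48.35
tool_pos: [0.5117, -0.2345, 0.1083]
orientation: [0.407, 3.11, -0.002]
force: [1.1, -0.4, -1.0]
opening: 0.0155
untilt [-0.0004  0.0055] t 48.4 shift [  34.2 -112.9   78.2] twistz -0.0 | at [ 511.7 -234.5  108.3] th 75.09 tilt [ 0.0052 -0.0018] F [ 1.1 -0.4 -1. ] op 15.5 q6 -1.83
b1 46 px [281. 219.] z 31.3 [582.1 -35.7] [16.6 23.3] 0.0
b1 397 px [374. 271.] z 37.0 [ 641.7 -324.2] [ 65.1 160.7] 30.0
b1 29 px [423. 260.] z 35.7 [ 794.8 -378.5] [8.7 1.5] 6.5
b2 41 px [263. 224.] z 31.9 [525.3 -19.1] [23.7 17. ] 79.7
b3 46 px [274. 221.] z 31.5 [558.  -28.7] [22.1 19.4] 73.0
b3 37 px [250. 249.] z 39.0 [430.8 -91.4] [ 6.1 43. ] 86.8
b4 35 px [288. 218.] z 31.4 [602.1 -42.5] [22.2 15.9] 86.7
b4 573 px [363. 318.] z 15.9 [ 527.3 -401.7] [61.3 60.6] 5.6
scene
b1 41 px [289. 202.] z 33.5 [577.4 -32.6] [24.1 15.3] 65.1
b1 28 px [406. 224.] z 41.7 [ 788.6 -377.6] [ 2.2 18.7] 89.8
b1 163 px [383. 244.] z 40.7 [ 681.6 -373.6] [ 28.4 119.7] 73.2
b1 54 px [354. 234.] z 42.3 [ 627.8 -285.2] [ 6.2 23.3] 10.7
b2 38 px [275. 209.] z 34.8 [524.1 -21. ] [20.6 16.3] 63.0
b3 41 px [283. 205.] z 34.0 [556.6 -29.8] [25.  17.2] 41.3
b3 33 px [270. 236.] z 43.6 [426.6 -90.8] [17.5 45.8] 68.4
b4 39 px [295. 199.] z 36.3 [599.6 -47. ] [11.2 14.6] 82.6
b4 334 px [367. 279.] z 18.3 [ 523.8 -402.1] [52.7 60.4] 49.5
setter (array([559.3, -69.8]), array([102.8, 118.1]), 76.1)
```

View pics/p12.png

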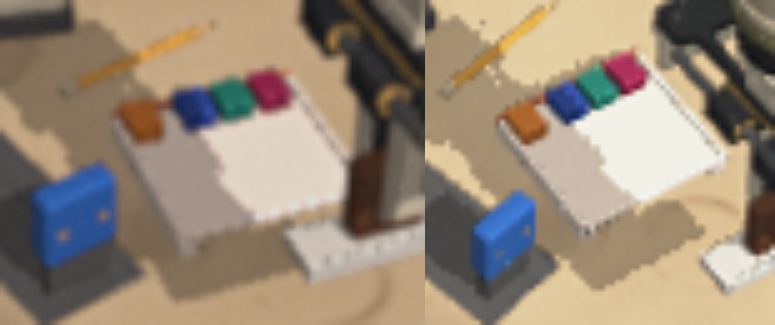

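```bash
python3 - <<'E'
from h import *
im,d,i=cam("wrist"); P=wpts(d,i); P[d==0]=-9; blanks(im,P,.045); H=hsv(im)
m=(H[...,0]<14)&(H[...,1]>110)&(P[...,2]>.015)&(P[...,2]<.03)&(abs(P[...,0]-.575)<.08)&(abs(P[...,1]+.015)<.05); print('rail',m.sum(),rect(P[m][:,:2]) if m.sum() else '')
v,u=np.where((abs(P[...,0]-.56)<.07)&(abs(P[...,1]+.06)<.07)&(P[...,2]<.04)); print(u.min(),u.max(),v.min(),v.max())
save(im[v.min():v.max(),u.min():u.max()],'w13',4)
E
```

```text
b1 398 px [450. 205.] z 33.6 [583.8 -31.3] [27.1 19. ] 75.7
b1 706 px [257. 300.] z 42.6 [ 631.1 -268.6] [46.3  3.6] 88.5
b2 480 px [457. 155.] z 33.5 [528.3 -16.6] [27.4 19.4] 73.9
b3 414 px [453. 183.] z 33.6 [560.8 -25.4] [27.1 19.2] 75.0
b4 1099 px [118. 225.] z 16.9 [ 515.6 -402.6] [35.5 65.1] 17.3
b4 395 px [446. 225.] z 33.5 [607.8 -37.8] [27.1 19.9] 75.3
b4 77 px [118. 237.] z 17.8 [ 526.2 -401.9] [ 8.8 17.3] 25.5
rail 102 (array([572.5, -25.1]), array([ 31.9, 115.6]), 75.5)
351 468 115 246
```

The wrist view confirms all four blanks are in line against the rail, within 0.2 mm along x' and at a uniform 75° yaw. Parking the straightedge on the bench.

```bash
python3 -m pendant '[{"translation":[8,-28,0],"twist":[0,0.005,0],"grip":-1},{"translation":[9,-28,0],"twist":[0,0,0],"grip":-1},{"translation":[9,-28,0],"twist":[0,0,0],"grip":-1},{"translation":[8,-26,0],"twist":[0,0,0],"grip":-1},{"translation":[0,0,20],"twist":[0,0,0],"grip":-1},{"translation":[0,0,25],"twist":[0,0,0],"grip":-1},{"translation":[0,0,25],"twist":[0,0,0],"grip":-1},{"translation":[0,0,12],"twist":[0,0,0],"grip":-1},{"translation":[0,0,0],"twist":[0,0,0],"grip":-1},{"translation":[0,0,0],"twist":[0,0,0],"grip":-1}]' 35
python3 -c "
from h import *
go(450,-335,0,75.1)"
```

```text
t: 49.5
tool_pos: [0.4522, -0.3291, 0.0283]
orientation: [0.404, 3.111, 0.004]
force: [-0.1, -0.3, -0.4]
opening: 0.0156
untilt [0.0029 0.0042] t 49.5 shift [ 0.8 -6.4 28.3] twistz 0.002 | at [ 452.2 -329.1   28.3] th 75.19 tilt [0.0048 0.0017] F [-0.1 -0.3 -0.4] op 15.6 q6 -2.04
```

```bash
python3 -m pendant '[{"translation":[0,0,10],"twist":[0.003,0.004,0],"grip":-1},{"translation":[0,0,8],"twist":[0,0,0],"grip":-1},{"translation":[0,0,5],"twist":[0,0,0],"grip":-1},{"translation":[0,0,2],"twist":[0,0,0],"grip":-1},{"translation":[0,0,0],"twist":[0,0,0],"grip":-1},{"translation":[0,0,0],"twist":[0,0,0],"grip":-1},{"translation":[0,0,0],"twist":[0,0,0],"grip":-1},{"translation":[0,0,0],"twist":[0,0,0],"grip":-1},{"translation":[0,0,0],"twist":[0,0,0],"grip":-1},{"translation":[0,0,0],"twist":[0,0,0],"grip":-1}]' 35
python3 -c "
from h import *
go(450,-335,0,75.1)"
```

```text
t: 50.5
tool_pos: [0.4552, -0.3307, 0.0056]
orientation: [0.403, 3.11, -0.006]
force: [-1.3, -0.8, -1.7]
opening: 0.0157
untilt [-0.003   0.0056] t 50.5 shift [ 4.  -5.5  5.6] twistz 0.002 | at [ 455.2 -330.7    5.6] th 75.23 tilt [ 0.0047 -0.0044] F [-1.3 -0.8 -1.7] op 15.7 q6 -2.03
```

```bash
python3 -m pendant '[{"translation":[0,0,2],"twist":[-0.003,0.005,0],"grip":-1},{"translation":[0,0,2],"twist":[0,0,0],"grip":-1},{"translation":[0,0,1],"twist":[0,0,0],"grip":-1},{"translation":[0,0,0.5],"twist":[0,0,0],"grip":-1},{"translation":[0,0,0],"twist":[0,0,0],"grip":-1},{"translation":[0,0,0],"twist":[0,0,0],"grip":-1},{"translation":[0,0,0],"twist":[0,0,0],"grip":-1},{"translation":[0,0,0],"twist":[0,0,0],"grip":-1},{"translation":[0,0,0],"twist":[0,0,0],"grip":-1},{"translation":[0,0,0],"twist":[0,0,0],"grip":-1}]' 35
python3 -c "
from h import *
go(450,-335,0,75.1)"
```

```text
t: 51.5
tool_pos: [0.4552, -0.3308, -0.0003]
orientation: [0.404, 3.115, 0.0]
force: [-0.5, 0.7, -1.3]
opening: 0.0161
untilt [0.0002 0.0002] t 51.5 shift [ 4.  -5.4 -0.3] twistz 0.002 | at [ 4.552e+02 -3.308e+02 -3.000e-01] th 75.23 tilt [0.0003 0.0001] F [-0.5  0.7 -1.3] op 16.1 q6 -2.03
```

```bash
python3 -m pendant '[{"translation":[0,0,0.7],"twist":[0,0,0],"grip":-1},{"translation":[0,0,0],"twist":[0,0,0],"grip":-1},{"translation":[0,0,0],"twist":[0,0,0],"grip":0},{"translation":[0,0,0],"twist":[0,0,0],"grip":0},{"translation":[0,0,0],"twist":[0,0,0],"grip":0},{"translation":[0,0,0],"twist":[0,0,0],"grip":0},{"translation":[0,0,-20],"twist":[0,0,0],"grip":0},{"translation":[0,0,-30],"twist":[0,0,0],"grip":0},{"translation":[0,0,-40],"twist":[0,0,0],"grip":0},{"translation":[0,0,-20],"twist":[0,0,0],"grip":0}]' 35
python3 - <<'E'
from h import *
im,d,i=cam("side"); P=pts(d,i); P[d==0]=-9; H=hsv(im)
m=(H[...,0]>100)&(H[...,0]<125)&(H[...,1]>120)&(P[...,2]>.066)&(P[...,2]<.085)&(abs(P[...,0]-.43)<.05)&(abs(P[...,1]+.085)<.05); print('grip',rect(P[m][:,:2]))
m=(H[...,1]<60)&(H[...,2]<140)&(P[...,2]>.0015)&(P[...,2]<.009)&(abs(P[...,0]-.43)<.06)&(abs(P[...,1]+.02)<.1); print('blade',m.sum(),rect(P[m][:,:2]))
go(431,-85,100,90)
E
```

```text
t: 52.5
tool_pos: [0.4527, -0.3286, 0.1083]
orientation: [-0.403, -3.109, -0.007]
force: [0.6, 0.3, 0.2]
opening: 0.0461
grip (array([429.7, -85.9]), array([15.4, 42.3]), 86.4)
blade 591 (array([443.7, -26.4]), array([ 91.4, 155.1]), 0.7)
untilt [ 0.0023 -0.0041] t 52.5 shift [ 84.3 230.6  11.8] twistz -0.258 | at [ 453.8 -329.6  111. ] th 75.22 tilt [-0.0033  0.0033] F [ 1.5 -0.5  1.9] op 46.5 q6 -2.03
```

```bash
python3 -m pendant '[{"translation":[14,38,0],"twist":[0.002,-0.004,0],"grip":0},{"translation":[14,38,0],"twist":[0,0,0],"grip":0},{"translation":[14,38,0],"twist":[0,0,0],"grip":0},{"translation":[14,38,0],"twist":[0,0,0],"grip":0},{"translation":[14,38,0],"twist":[0,0,0],"grip":0},{"translation":[12,36,0],"twist":[0,0,0],"grip":0},{"translation":[0,0,0],"twist":[0,0,-0.128],"grip":0},{"translation":[0,0,0],"twist":[0,0,-0.128],"grip":0},{"translation":[0,0,0],"twist":[0,0,0],"grip":0},{"translation":[0,0,0],"twist":[0,0,0],"grip":0}]' 40
python3 -c "
from h import *
go(430.7,-85.3,10,89.8)"
```

```text
t: 53.55
tool_pos: [0.4311, -0.082, 0.1082]
orientation: [0.0, 3.139, -0.002]
force: [-0.1, -0.1, -0.5]
opening: 0.0465
untilt [-0.0014  0.0029] t 53.5 shift [ 0.6 -3.2 98.2] twistz 0.003 | at [431.1 -82.  108.2] th 89.99 tilt [ 0.0029 -0.0014] F [-0.1 -0.1 -0.5] op 46.5 q6 -1.87
```

```bash
python3 -m pendant '[{"translation":[0,-3,20],"twist":[-0.001,0.003,0],"grip":0},{"translation":[0,0,25],"twist":[0,0,0],"grip":0},{"translation":[0,0,25],"twist":[0,0,0],"grip":0},{"translation":[0,0,15],"twist":[0,0,0],"grip":0},{"translation":[0,0,8],"twist":[0,0,0],"grip":0},{"translation":[0,0,2],"twist":[0,0,0],"grip":0},{"translation":[0,0,0],"twist":[0,0,0],"grip":0},{"translation":[0,0,0],"twist":[0,0,0],"grip":0},{"translation":[0,0,0],"twist":[0,0,0],"grip":0},{"translation":[0,0,0],"twist":[0,0,0],"grip":0}]' 40
python3 -c "
from h import *
go(430.7,-85.3,10,89.8)"
```

```text
t: 54.55
tool_pos: [0.4341, -0.0889, 0.0128]
orientation: [0.042, 3.136, -0.004]
force: [-0.4, 0.4, -0.1]
opening: 0.0468
untilt [-0.0025  0.0055] t 54.5 shift [3.6 3.5 2.8] twistz -0.023 | at [434.1 -88.9  12.8] th 88.48 tilt [ 0.0054 -0.0026] F [-0.4  0.4 -0.1] op 46.8 q6 -1.86
```

```bash
python3 -m pendant '[{"translation":[3,3,2],"twist":[-0.0025,0.0055,-0.02],"grip":0},{"translation":[0,0,0],"twist":[0,0,0],"grip":0},{"translation":[0,0,0],"twist":[0,0,0],"grip":0},{"translation":[0,0,0],"twist":[0,0,0],"grip":0},{"translation":[0,0,0],"twist":[0,0,0],"grip":0},{"translation":[0,0,0],"twist":[0,0,0],"grip":0},{"translation":[0,0,0],"twist":[0,0,0],"grip":0},{"translation":[0,0,0],"twist":[0,0,0],"grip":0},{"translation":[0,0,0],"twist":[0,0,0],"grip":0},{"translation":[0,0,0],"twist":[0,0,0],"grip":0}]' 50
python3 -c "
from h import *
go(430.7,-85.3,10,89.8)"
```

```text
t: 55.55
tool_pos: [0.4319, -0.0857, 0.0117]
orientation: [0.007, 3.14, -0.001]
force: [-0.2, -0.3, -0.5]
opening: 0.0465
untilt [-0.0004  0.0015] t 55.5 shift [1.2 0.4 1.7] twistz -0.001 | at [431.9 -85.7  11.7] th 89.74 tilt [ 0.0015 -0.0004] F [-0.2 -0.3 -0.5] op 46.5 q6 -1.88
```

```bash
python3 -m pendant '[{"translation":[0,0,0],"twist":[0,0.0015,0],"grip":-1},{"translation":[0,0,0],"twist":[0,0,0],"grip":-1},{"translation":[0,0,0],"twist":[0,0,0],"grip":-1},{"translation":[0,0,0],"twist":[0,0,0],"grip":-1},{"translation":[0,0,0],"twist":[0,0,0],"grip":-1},{"translation":[0,0,0],"twist":[0,0,0],"grip":-1},{"translation":[0,0,0],"twist":[0,0,0],"grip":-1},{"translation":[0,0,0],"twist":[0,0,0],"grip":-1},{"translation":[0,0,0],"twist":[0,0,0],"grip":-1},{"translation":[0,0,0],"twist":[0,0,0],"grip":-1}]' 55
python3 -c "
from h import *
go(430.7,-85.3,10,89.8)
a=np.radians(75.1)
for k in(-225,-70): print(560.3+k*np.cos(a),-66+k*np.sin(a))
go(560.3-225*np.cos(a),-66-225*np.sin(a),60,75.1)
"
```

```text
t: 56.55
tool_pos: [0.4319, -0.0856, 0.0117]
orientation: [-0.007, -3.141, 0.0]
force: [-0.7, 0.1, 0.4]
opening: 0.0174
untilt [-0.0002 -0.0001] t 56.5 shift [1.2 0.3 1.7] twistz -0.001 | at [431.9 -85.6  11.7] th 89.73 tilt [-0.0001 -0.0002] F [-0.7  0.1  0.4] op 17.4 q6 -1.88
502.44512154019327 -283.4346178472991
542.3007044791713 -133.64632555249307
untilt [-0.0002 -0.0001] t 56.5 shift [ -71.4 -197.5  -48.3] twistz 0.255 | at [431.9 -85.6  11.7] th 89.73 tilt [-0.0001 -0.0002] F [-0.7  0.1  0.4] op 17.4 q6 -1.88
```

Spatula gripped, opening 17.4 mm. Lifting it, then swinging round to the setter's front.

```bash
python3 -m pendant '[{"translation":[0,0,-10],"twist":[0,0,0],"grip":-1},{"translation":[0,0,-25],"twist":[0,0,0],"grip":-1},{"translation":[0,0,-25],"twist":[0,0,0],"grip":-1},{"translation":[-6,-20,0],"twist":[0,0,0],"grip":-1},{"translation":[-13,-32,0],"twist":[0,0,0],"grip":-1},{"translation":[-13,-32,0],"twist":[0,0,0],"grip":-1},{"translation":[-13,-32,0],"twist":[0,0,0],"grip":-1},{"translation":[-13,-32,0],"twist":[0,0,0],"grip":-1},{"translation":[-13,-32,0],"twist":[0,0,0],"grip":-1},{"translation":[0,0,0],"twist":[0,0,0],"grip":-1}]' 55
python3 -m pendant '[{"translation":[0,0,0],"twist":[0,0,0],"grip":-1},{"translation":[0,0,0],"twist":[0,0,0.127],"grip":-1},{"translation":[0,0,0],"twist":[0,0,0.127],"grip":-1},{"translation":[0,0,0],"twist":[0,0,0],"grip":-1},{"translation":[0,0,0],"twist":[0,0,0],"grip":-1},{"translation":[0,0,0],"twist":[0,0,0],"grip":-1},{"translation":[0,0,0],"twist":[0,0,0],"grip":-1},{"translation":[0,0,0],"twist":[0,0,0],"grip":-1},{"translation":[0,0,0],"twist":[0,0,0],"grip":-1},{"translation":[0,0,0],"twist":[0,0,0],"grip":-1}]' 55
python3 - <<'E'
from h import *
go(505.8,-270.9,14,75.1)
im,d,i=cam("side"); P=pts(d,i); P[d==0]=-9; H=hsv(im)
m=(H[...,1]<60)&(H[...,2]>150)&(P[...,2]>.010)&(P[...,2]<.0255)&(abs(P[...,0]-.56)<.09)&(abs(P[...,1]+.067)<.09); print('setter',rect(P[m][:,:2]))
for r in range(195,260,6): pass
m=(H[...,1]<70)&(P[...,2]>.03)&(P[...,2]<.09)&(abs(P[...,0]-.52)<.09)&(P[...,1]<-.12)&(P[...,1]>-.26); q=P[m]; print('blade',len(q),np.percentile(q[:,2],[5,50,95])*1e3,rect(q[abs(q[:,2]-np.median(q[:,2]))<.006][:,:2]))
e=q[abs(q[:,2]-np.median(q[:,2]))<.006]; s=np.linalg.lstsq(np.c_[e[:,:2],np.ones(len(e))],e[:,2],rcond=None)[0]; print('slope',s.round(4))
save(im[190:320,225:345],'p14',4.5)
E
```

```text
t: 57.55
tool_pos: [0.5043, -0.2725, 0.0794]
orientation: [0.002, 3.141, -0.003]
force: [-1.3, 0.8, -1.9]
opening: 0.0176
t: 58.55
tool_pos: [0.5027, -0.2679, 0.0807]
orientation: [-0.392, -3.116, 0.0]
force: [0.3, 0.9, -2.2]
opening: 0.0177
untilt [-0.0004 -0.0011] t 58.5 shift [-3.9 -2.1 66.7] twistz 0.01 | at [ 502.7 -267.9   80.7] th 75.67 tilt [-0.0012 -0.0001] F [ 0.3  0.9 -2.2] op 17.7 q6 -1.9
setter (array([559.7, -69. ]), array([101.4, 117.7]), 75.5)
blade 715 [69.97876968 71.89607775 73.90145156] (array([ 519.6, -202.6]), array([135.4,  70.8]), 75.5)
slope [-0.0022 -0.0032  0.0724]
```

View pics/p14.png

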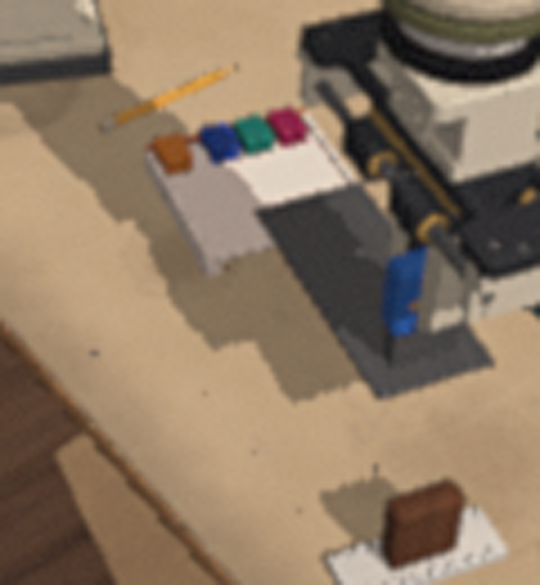

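The spatula is level and lined up with the setter mouth; it only seems to overlap at (300,230) because it is still 70 mm up. The straightedge stands at (425,525). Descending.

```bash
python3 -m pendant '[{"translation":[-3,-2,10],"twist":[0,0,0.01],"grip":-1},{"translation":[0,0,20],"twist":[0,0,0],"grip":-1},{"translation":[0,0,20],"twist":[0,0,0],"grip":-1},{"translation":[0,0,9],"twist":[0,0,0],"grip":-1},{"translation":[0,0,3],"twist":[0,0,0],"grip":-1},{"translation":[0,0,0],"twist":[0,0,0],"grip":-1},{"translation":[0,0,0],"twist":[0,0,0],"grip":-1},{"translation":[0,0,0],"twist":[0,0,0],"grip":-1},{"translation":[0,0,0],"twist":[0,0,0],"grip":-1},{"translation":[0,0,0],"twist":[0,0,0],"grip":-1}]' 55
python3 - <<'E'
from h import *
go(505.8,-270.9,15,75.1); go(542.3,-133.6,15,75.1)
im,d,i=cam("side"); P=pts(d,i); P[d==0]=-9; H=hsv(im)
m=(H[...,1]<70)&(H[...,2]<140)&(P[...,2]>.004)&(P[...,2]<.03)&(abs(P[...,0]-.52)<.09)&(P[...,1]<-.12)&(P[...,1]>-.24); q=P[m]; print('blade',len(q),np.percentile(q[:,2],[5,50,95])*1e3,rect(q[:,:2]))
E
```

```text
t: 59.6
tool_pos: [0.5073, -0.2729, 0.0174]
orientation: [0.412, 3.112, -0.004]
force: [0.5, 0.2, -2.3]
opening: 0.0178
untilt [-0.0019  0.003 ] t 59.6 shift [2.  1.5 2.4] twistz -0.003 | at [ 507.3 -272.9   17.4] th 74.93 tilt [ 0.0025 -0.0026] F [ 0.5  0.2 -2.3] op 17.8 q6 -1.89
untilt [-0.0019  0.003 ] t 59.6 shift [  2.5 143.6   2.1] twistz -0.003 | at [ 507.3 -272.9   17.4] th 74.93 tilt [ 0.0025 -0.0026] F [ 0.5  0.2 -2.3] op 17.8 q6 -1.89
blade 592 [ 6.57870369  8.58529831 10.61708012] (array([ 528.6, -195.6]), array([108.2,  69.6]), 74.6)
```

```bash
python3 -m pendant '[{"translation":[1,0,1.5],"twist":[-0.002,0.003,0],"grip":-1},{"translation":[0,0,0.5],"twist":[0,0,0],"grip":-1},{"translation":[0,0,0],"twist":[0,0,0],"grip":-1},{"translation":[0,0,0],"twist":[0,0,0],"grip":-1},{"translation":[0,6,0],"twist":[0,0,0],"grip":-1},{"translation":[0,8,0],"twist":[0,0,0],"grip":-1},{"translation":[0,8,0],"twist":[0,0,0],"grip":-1},{"translation":[0,8,0],"twist":[0,0,0],"grip":-1},{"translation":[0,8,0],"twist":[0,0,0],"grip":-1},{"translation":[0,6,0],"twist":[0,0,0],"grip":-1}]' 55
python3 - <<'E'
from h import *
go(542.3,-133.6,15,75.1)
im,d,i=cam("side"); P=pts(d,i); P[d==0]=-9; H=hsv(im)
m=(H[...,1]<70)&(H[...,2]<140)&(P[...,2]>.002)&(P[...,2]<.03)&(abs(P[...,0]-.53)<.07)&(P[...,1]<-.13)&(P[...,1]>-.2); q=P[m]; print('blade',len(q),np.percentile(q[:,2],[5,50,95])*1e3)
m=(H[...,1]<60)&(H[...,2]>150)&(P[...,2]>.010)&(P[...,2]<.0255)&(abs(P[...,0]-.56)<.09)&(abs(P[...,1]+.067)<.09); print('setter',rect(P[m][:,:2]))
E
```

```text
t: 60.65
tool_pos: [0.5189, -0.2266, 0.0157]
orientation: [0.412, 3.114, 0.0]
force: [0.9, -0.3, -2.2]
opening: 0.0176
untilt [0.0003 0.0006] t 60.6 shift [ 1.6 95.8  0.8] twistz -0.003 | at [ 518.9 -226.6   15.7] th 74.92 tilt [0.0006 0.0002] F [ 0.9 -0.3 -2.2] op 17.6 q6 -1.81
blade 345 [4.97477908 7.11573659 9.14521906]
setter (array([557.9, -71.2]), array([101.3, 115.5]), 74.1)
```

```bash
python3 -m pendant '[{"translation":[0.5,10,0],"twist":[0,0,0],"grip":-1},{"translation":[0,10,0],"twist":[0,0,0],"grip":-1},{"translation":[0,10,0],"twist":[0,0,0],"grip":-1},{"translation":[0,10,0],"twist":[0,0,0],"grip":-1},{"translation":[0,10,0],"twist":[0,0,0],"grip":-1},{"translation":[0,10,0],"twist":[0,0,0],"grip":-1},{"translation":[0,10,0],"twist":[0,0,0],"grip":-1},{"translation":[0,10,0],"twist":[0,0,0],"grip":-1},{"translation":[0,8,0],"twist":[0,0,0],"grip":-1},{"translation":[0,0,0],"twist":[0,0,0],"grip":-1}]' 55
python3 - <<'E'
from h import *
go(542.3,-133.6,15,75.1)
im,d,i=cam("side"); P=pts(d,i); P[d==0]=-9; H=hsv(im); blanks(im,P,.04,names=["b2","b4"])
m=(H[...,1]<60)&(H[...,2]>150)&(P[...,2]>.010)&(P[...,2]<.0255)&(abs(P[...,0]-.56)<.09)&(abs(P[...,1]+.067)<.09); print('setter',rect(P[m][:,:2]))
save(np.hstack([cv2.resize(im[195:285,235:330],None,fx=4,fy=4)]),'p15')
E
```

```text
t: 61.7
tool_pos: [0.5437, -0.1321, 0.0159]
orientation: [0.41, 3.114, 0.001]
force: [0.7, -0.2, -1.9]
opening: 0.0176
untilt [0.001  0.0007] t 61.7 shift [ 1.  -1.8  0.9] twistz -0.002 | at [ 543.7 -132.1   15.9] th 75.0 tilt [0.0009 0.0008] F [ 0.7 -0.2 -1.9] op 17.6 q6 -1.64
b2 41 px [263. 224.] z 32.1 [525.1 -20.7] [21.4 19.7] 84.5
b4 575 px [363. 318.] z 15.9 [ 526.8 -401.7] [62.3 60.4] 71.6
setter (array([559.3, -69.8]), array([103.5, 117.7]), 74.1)
```

View pics/p15.png

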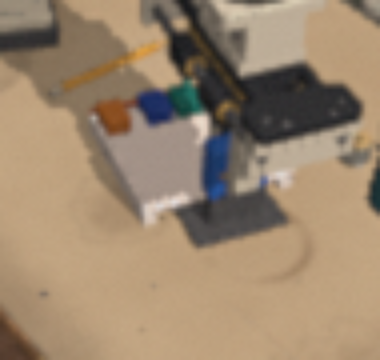

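The blade is fully under the setter with the neck just in front of the mouth, at (215,205). That was my last picture, so checks are numeric from here. Lifting slowly.

```bash
python3 -m pendant '[{"translation":[0,0,-2],"twist":[0,0,0],"grip":-1},{"translation":[0,0,-2],"twist":[0,0,0],"grip":-1},{"translation":[0,0,-2],"twist":[0,0,0],"grip":-1},{"translation":[0,0,-2],"twist":[0,0,0],"grip":-1},{"translation":[0,0,-2],"twist":[0,0,0],"grip":-1},{"translation":[0,0,-3],"twist":[0,0,0],"grip":-1},{"translation":[0,0,-3],"twist":[0,0,0],"grip":-1},{"translation":[0,0,-3],"twist":[0,0,0],"grip":-1},{"translation":[0,0,0],"twist":[0,0,0],"grip":-1},{"translation":[0,0,0],"twist":[0,0,0],"grip":-1}]' 60
cat >> h.py <<'E'
def setter(c=(.56,-.067),zlo=.01,zhi=.2,r=.09):
    im,d,i=cam("side"); P=pts(d,i); P[d==0]=-9; H=hsv(im)
    nr=(abs(P[...,0]-c[0])<r)&(abs(P[...,1]-c[1])<r)&(P[...,2]>zlo)&(P[...,2]<zhi)
    m=nr&(H[...,1]<60)&(H[...,2]>150); q=P[m]; zm=np.median(q[:,2]); q=q[abs(q[:,2]-zm)<.006]
    s=np.linalg.lstsq(np.c_[q[:,:2]-q[:,:2].mean(0),np.ones(len(q))],q[:,2],rcond=None)[0]
    print('setter n',len(q),'z',round(zm*1e3,1),'slope',s[:2].round(3),rect(q[:,:2]))
    for n in("b1","b2","b3","b4"):
        lo,hi,sa=HUE[n]; k=nr&(H[...,0]>=lo)&(H[...,0]<=hi)&(H[...,1]>=sa)&(H[...,2]>40)&(abs(P[...,2]-zm-.008)<.012)
        k,L,S,C=cv2.connectedComponentsWithStats(k.astype(np.uint8))
        for j in range(1,k):
            if S[j,4]>12: print(n,S[j,4],np.median(P[L==j],0).round(4)*1e3)
E
python3 -c "
from h import *
go(542.3,-133.6,60,75.1); setter()"
```

```text
t: 62.75
tool_pos: [0.5421, -0.1343, 0.0356]
orientation: [-0.413, -3.113, 0.0]
force: [0.2, -1.0, -3.4]
opening: 0.0177
untilt [-0.0003 -0.0014] t 62.8 shift [  0.    0.7 -24.4] twistz -0.004 | at [ 542.1 -134.3   35.6] th 74.89 tilt [-0.0014  0.0001] F [ 0.2 -1.  -3.4] op 17.7 q6 -1.64
setter n 444 z 32.9 slope [-0.014  0.006] (array([557.5, -70.8]), array([102.3, 115.9]), 75.0)
b1 46 [578.1 -40.1  45.9]
b2 42 [523.3 -23.3  46.1]
b3 43 [554.5 -34.6  45.9]
```

Setter lifted level on the blade, with the blanks aboard. Raising it, then moving gently to the base.

```bash
python3 -m pendant '[{"translation":[0,0,-3],"twist":[0,0,0],"grip":-1},{"translation":[0,0,-4],"twist":[0,0,0],"grip":-1},{"translation":[0,0,-5],"twist":[0,0,0],"grip":-1},{"translation":[0,0,-6],"twist":[0,0,0],"grip":-1},{"translation":[0,0,-6],"twist":[0,0,0],"grip":-1},{"translation":[0,0,-6],"twist":[0,0,0],"grip":-1},{"translation":[0,0,-5],"twist":[0,0,0],"grip":-1},{"translation":[0,0,-4],"twist":[0,0,0],"grip":-1},{"translation":[0,0,-3],"twist":[0,0,0],"grip":-1},{"translation":[0,0,0],"twist":[0,0,0],"grip":-1}]' 60
python3 -c "
from h import *
go(496.7,133.5,78,64.9); setter()"
```

```text
t: 63.8
tool_pos: [0.5426, -0.1343, 0.0821]
orientation: [-0.413, -3.114, 0.0]
force: [-0.0, -0.3, -3.7]
opening: 0.0178
untilt [-0.0003 -0.0002] t 63.8 shift [114.1 246.6   4.1] twistz 0.174 | at [ 542.6 -134.3   82.1] th 74.9 tilt [-0.0003 -0.0003] F [-0.  -0.3 -3.7] op 17.8 q6 -1.64
setter n 467 z 79.5 slope [-0.004  0.007] (array([558.3, -70.6]), array([103.8, 117.7]), 75.6)
b1 47 [579.9 -40.1  92.4]
b2 42 [523.5 -24.6  92. ]
b3 42 [556.1 -34.4  92.4]
```

```bash
python3 -m pendant '[{"translation":[1.4,3,0],"twist":[0,0,0],"grip":-1},{"translation":[2.3,5,0],"twist":[0,0,0],"grip":-1},{"translation":[3.7,8,0],"twist":[0,0,0],"grip":-1},{"translation":[4.6,10,0],"twist":[0,0,0],"grip":-1},{"translation":[5.5,12,0],"twist":[0,0,0],"grip":-1},{"translation":[6.5,14,0],"twist":[0,0,0],"grip":-1},{"translation":[7.4,16,0],"twist":[0,0,0],"grip":-1},{"translation":[7.4,16,0],"twist":[0,0,0],"grip":-1},{"translation":[7.4,16,0],"twist":[0,0,0],"grip":-1},{"translation":[7.4,16,0],"twist":[0,0,0],"grip":-1}]' 60
python3 -m pendant '[{"translation":[7.4,16,0],"twist":[0,0,0],"grip":-1},{"translation":[7.4,16,0],"twist":[0,0,0],"grip":-1},{"translation":[7.4,16,0],"twist":[0,0,0],"grip":-1},{"translation":[7,15,0],"twist":[0,0,0],"grip":-1},{"translation":[6.5,14,0],"twist":[0,0,0],"grip":-1},{"translation":[5.5,12,0],"twist":[0,0,0],"grip":-1},{"translation":[4.6,10,0],"twist":[0,0,0],"grip":-1},{"translation":[3.7,8,0],"twist":[0,0,0],"grip":-1},{"translation":[2.3,5,0],"twist":[0,0,0],"grip":-1},{"translation":[1.4,3,0],"twist":[0,0,0],"grip":-1}]' 60
python3 -c "
from h import *
go(496.7,133.5,78,64.9); setter((.524,.18),zlo=.05)"
```

```text
t: 64.85
tool_pos: [0.5173, 0.0027, 0.0804]
orientation: [-0.413, -3.111, -0.002]
force: [0.5, -0.7, -3.7]
opening: 0.0176
t: 65.85
tool_pos: [0.4895, 0.1436, 0.0809]
orientation: [-0.401, -3.112, -0.004]
force: [0.4, -0.5, -3.9]
opening: 0.0174
untilt [ 0.002  -0.0045] t 65.8 shift [-9.6 -7.9  2.8] twistz 0.182 | at [489.5 143.6  80.9] th 75.32 tilt [-0.0039  0.003 ] F [ 0.4 -0.5 -3.9] op 17.4 q6 -1.13
setter n 311 z 78.4 slope [0.003 0.015] (array([504.5, 206.2]), array([102.5, 117.2]), 74.9)
b2 25 [468.9 250.5  91.6]
b3 26 [502.7 241.5  90.6]
```

```bash
python3 -m pendant '[{"translation":[-2,-1,0],"twist":[0.002,-0.003,0.015],"grip":-1},{"translation":[-2,-2,0],"twist":[0,0,0.03],"grip":-1},{"translation":[-2,-2,0],"twist":[0,0,0.03],"grip":-1},{"translation":[-2,-2,0],"twist":[0,0,0.03],"grip":-1},{"translation":[-2,-1,0],"twist":[0,0,0.03],"grip":-1},{"translation":[0,0,0],"twist":[0,0,0.025],"grip":-1},{"translation":[0,0,0],"twist":[0,0,0.015],"grip":-1},{"translation":[0,0,0],"twist":[0,0,0],"grip":-1},{"translation":[0,0,0],"twist":[0,0,0],"grip":-1},{"translation":[0,0,0],"twist":[0,0,0],"grip":-1}]' 60
python3 - <<'E'
from h import *
go(496.7,133.5,78,64.9); setter((.524,.18),zlo=.05)
im,d,i=cam("scene"); P=pts(d,i); P[d==0]=-9; H=hsv(im)
m=(H[...,1]<70)&(H[...,2]>140)&(P[...,2]>.07)&(P[...,2]<.087)&(abs(P[...,0]-.52)<.1)&(abs(P[...,1]-.18)<.1); print('scene setter',m.sum(),rect(P[m][:,:2]))
E
```

```text
t: 66.9
tool_pos: [0.4977, 0.1301, 0.0807]
orientation: [-0.702, -3.061, 0.001]
force: [0.0, 1.0, -4.7]
opening: 0.0173
untilt [-0.001  -0.0014] t 66.9 shift [2.4 2.7 2.7] twistz -0.013 | at [497.7 130.1  80.7] th 64.18 tilt [-0.0017 -0.0003] F [ 0.   1.  -4.7] op 17.3 q6 -0.96
setter n 322 z 77.9 slope [0.005 0.012] (array([525.1, 188. ]), array([103.8, 118.7]), 63.3)
b2 25 [501.1 237.   90. ]
scene setter 272 (array([493. , 183.4]), array([ 90.1, 157.5]), 11.1)
```

```bash
python3 -m pendant '[{"translation":[1.5,1.5,0],"twist":[-0.001,-0.001,-0.006],"grip":-1},{"translation":[1.5,1.5,2],"twist":[0,0,-0.005],"grip":-1},{"translation":[0,0,4],"twist":[0,0,0],"grip":-1},{"translation":[0,0,4],"twist":[0,0,0],"grip":-1},{"translation":[0,0,4],"twist":[0,0,0],"grip":-1},{"translation":[0,0,4],"twist":[0,0,0],"grip":-1},{"translation":[0,0,3],"twist":[0,0,0],"grip":-1},{"translation":[0,0,2],"twist":[0,0,0],"grip":-1},{"translation":[0,0,0],"twist":[0,0,0],"grip":-1},{"translation":[0,0,0],"twist":[0,0,0],"grip":-1}]' 60
python3 - <<'E'
from h import *
go(496.2,134.3,46.5,64.8); setter((.524,.18),zlo=.045)
# base estimate, same camera, from the first picture: bright brick top and whole slab
z=np.load('pics/side0.npz'); i=robot.camera_info("side"); im=z['im']; P=pts(z['d'],i); H=hsv(im)
ok=(abs(P[...,0]-.524)<.12)&(abs(P[...,1]-.195)<.12)&(P[...,2]>.024)&(P[...,2]<.036)
for n,m in(('all',ok),('brick',ok&(H[...,2]>150))): print(n,m.sum(),rect(P[m][:,:2]))
z=np.load('pics/wrist0.npz'); print('ok')
E
```

```text
t: 68.0
tool_pos: [0.4954, 0.1345, 0.0548]
orientation: [-0.682, -3.065, 0.001]
force: [0.5, 0.2, -4.0]
opening: 0.0178
untilt [-0.0007 -0.0014] t 68.0 shift [-0.8  0.1  8.3] twistz 0.002 | at [495.4 134.5  54.8] th 64.9 tilt [-0.0016 -0.0001] F [ 0.5  0.2 -4. ] op 17.8 q6 -0.97
setter n 307 z 52.2 slope [0.002 0.008] (array([521.3, 192.1]), array([100.5, 117.6]), 64.2)
b2 22 [496.8 241.7  65.6]
all 969 (array([525.6, 197.5]), array([141.7, 135.3]), 64.6)
brick 952 (array([526. , 197.1]), array([141.7, 134.8]), 65.0)
ok
```

```bash
python3 -m pendant '[{"translation":[-1.3,0.5,0],"twist":[0,-0.001,0],"grip":-1},{"translation":[0,0,1],"twist":[0,0,0],"grip":-1},{"translation":[0,0,1],"twist":[0,0,0],"grip":-1},{"translation":[0,0,1],"twist":[0,0,0],"grip":-1},{"translation":[0,0,1],"twist":[0,0,0],"grip":-1},{"translation":[0,0,1],"twist":[0,0,0],"grip":-1},{"translation":[0,0,0],"twist":[0,0,0],"grip":-1},{"translation":[0,0,0],"twist":[0,0,0],"grip":-1},{"translation":[0,0,0],"twist":[0,0,0],"grip":-1},{"translation":[0,0,0],"twist":[0,0,0],"grip":-1}]' 60
python3 - <<'E'
from h import *
go(496.7,135,46.5,64.8); setter((.524,.18),zlo=.036)
im,d,i=cam("side"); im2,d2,i2=cam("scene"); np.savez('/tmp/c.npz',a=im,da=d,b=im2,db=d2)
for nm,I,D,inf in(("side",im,d,i),("scene",im2,d2,i2)):
    P=pts(D,inf); H=hsv(I); P[D==0]=-9
    a=np.radians(64.9); e1=np.array([np.cos(a),np.sin(a)]); e2=np.array([-e1[1],e1[0]])
    L=(P[...,:2]-np.array([.525,.196])); X=L@e1*1e3; Y=L@e2*1e3; Z=P[...,2]*1e3
    w=(H[...,2]>120)&(Z>38)&(Z<58)&(H[...,1]<70)&(abs(X)<90)&(abs(Y)<90)
    b=(Z>26)&(Z<34)&(abs(X)<90)&(abs(Y)<90)
    for s,m in(('setter',w),('base',b)):
        print(nm,s,m.sum(),'X',np.percentile(X[m],[1,99]).round(1),'Y',np.percentile(Y[m],[1,99]).round(1))
E
```

```text
t: 69.05
tool_pos: [0.4975, 0.1345, 0.0501]
orientation: [0.682, 3.066, -0.0]
force: [-0.7, -0.4, -3.5]
opening: 0.018
untilt [0.     0.0007] t 69.0 shift [1.  0.1 3.6] twistz 0.002 | at [497.5 134.5  50.1] th 64.9 tilt [ 0.0007 -0.0003] F [-0.7 -0.4 -3.5] op 18.0 q6 -0.97
setter n 297 z 47.5 slope [0.011 0.012] (array([515.5, 182.7]), array([110.1, 137.4]), 48.0)
b2 20 [498.1 243.1  60.3]
side setter 328 X [-59.5  46.7] Y [-58.5  57.9]
side base 170 X [-67.5  63.4] Y [-67.   67.1]
scene setter 269 X [-61.3  50.4] Y [-40.2  60.1]
scene base 146 X [-69.8  61.1] Y [-64.   69.5]
```

```bash
python3 - <<'E'
from h import *
c=np.load('/tmp/c.npz')
for nm,I,D in(("side",c['a'],c['da']),("scene",c['b'],c['db'])):
    inf=robot.camera_info(nm); P=pts(D,inf); H=hsv(I); P[D==0]=-9
    z0=np.load(f'pics/{nm}0.npz'); P0=pts(z0['d'],inf); P0[z0['d']==0]=-9
    a=np.radians(64.9); e1=np.array([np.cos(a),np.sin(a)]); e2=np.array([-e1[1],e1[0]])
    def loc(P): L=(P[...,:2]-np.array([.525,.196])); return L@e1*1e3,L@e2*1e3,P[...,2]*1e3
    X,Y,Z=loc(P); X0,Y0,Z0=loc(P0)
    for lo,hi in((-57,-42),(42,57),(-20,20)):
        w=(Z>41)&(Z<56)&(X>-90)&(X<90)&(Y>lo)&(Y<hi)&(H[...,1]<70)&(H[...,2]>120)
        b=(Z0>26)&(Z0<34)&(abs(X0)<90)&(Y0>lo)&(Y0<hi)
        f=lambda x:(np.sort(x)[[1,3,-4,-2]].round(1) if len(x)>8 else None)
        print(nm,lo,'setter',f(X[w]),'base0',f(X0[b]))
    b=(Z0>26)&(Z0<34)&(abs(X0)<50); print('base0 Y',np.percentile(Y0[b&(abs(Y0)<90)],[1,99]))
    w=(Z>41)&(Z<56)&(abs(X)<40)&(H[...,1]<70)&(H[...,2]>120)&(abs(Y)<90); print('setter Y',np.percentile(Y[w],[1,99]))
E
```

```text
side -57 setter [-52.4 -51.8   9.   12.6] base0 [-67.4 -64.1  58.7  60. ]
side 42 setter [-53.9 -52.7  40.8  50.4] base0 [-63.9 -61.5  64.5  66.6]
side -20 setter [-49.8 -26.9  -8.2   6.5] base0 [-68.4 -66.   65.7  67.5]
base0 Y [-65.94155183  66.30454575]
setter Y [-58.50599036  58.09521175]
scene -57 setter None base0 [-65.9 -61.   61.7  66.5]
scene 42 setter [-55.1 -49.3  26.2  28.3] base0 [-66.8 -64.   62.1  64.6]
scene -20 setter [-46.7 -39.7  24.4  27.1] base0 [-71.8 -69.3  65.7  67.9]
base0 Y [-64.63147763  68.31952513]
setter Y [ 9.10450085 60.01316339]
```

Setter and base centres agree within about 1 mm on both axes. Setting down.

```bash
python3 -m pendant '[{"translation":[0,0,1],"twist":[0,0,0],"grip":-1},{"translation":[0,0,1],"twist":[0,0,0],"grip":-1},{"translation":[0,0,1],"twist":[0,0,0],"grip":-1},{"translation":[0,0,1],"twist":[0,0,0],"grip":-1},{"translation":[0,0,0],"twist":[0,0,0],"grip":-1},{"translation":[0,0,0],"twist":[0,0,0],"grip":-1},{"translation":[0,0,0],"twist":[0,0,0],"grip":-1},{"translation":[0,0,0],"twist":[0,0,0],"grip":-1},{"translation":[0,0,0],"twist":[0,0,0],"grip":-1},{"translation":[0,0,0],"twist":[0,0,0],"grip":-1}]' 60
python3 - <<'E'
from h import *
go(497.5,134.5,46.5,64.9); setter((.524,.18),zlo=.036)
E
```

```text
t: 70.2
tool_pos: [0.4993, 0.135, 0.0474]
orientation: [0.682, 3.063, 0.003]
force: [0.0, 0.4, -1.4]
opening: 0.0175
untilt [0.0025 0.0036] t 70.2 shift [ 1.5 -1.2  0.9] twistz -0.0 | at [499.3 135.   47.4] th 64.89 tilt [0.0043 0.0007] F [ 0.   0.4 -1.4] op 17.5 q6 -0.97
setter n 300 z 46.5 slope [0.006 0.01 ] (array([524.7, 193.7]), array([104.3, 117.1]), 65.0)
b2 23 [499.  242.5  59.5]
```

```bash
python3 -m pendant '[{"translation":[0,0,0],"twist":[0.002,0.003,0],"grip":-1},{"translation":[0,0,0],"twist":[0,0,0],"grip":-1},{"translation":[0,-3,0],"twist":[0,0,0],"grip":-1},{"translation":[0,-6,0],"twist":[0,0,0],"grip":-1},{"translation":[0,-8,0],"twist":[0,0,0],"grip":-1},{"translation":[0,-8,0],"twist":[0,0,0],"grip":-1},{"translation":[0,-8,0],"twist":[0,0,0],"grip":-1},{"translation":[0,-8,0],"twist":[0,0,0],"grip":-1},{"translation":[0,-8,0],"twist":[0,0,0],"grip":-1},{"translation":[0,-6,0],"twist":[0,0,0],"grip":-1}]' 60
python3 - <<'E'
from h import *
a=np.radians(64.9); go(499-165*np.cos(a),135-165*np.sin(a),47,64.9); setter((.524,.18),zlo=.036)
E
```

```text
t: 71.25
tool_pos: [0.4737, 0.0807, 0.0473]
orientation: [0.683, 3.066, -0.0]
force: [0.7, 1.3, -0.9]
opening: 0.0178
untilt [-0.0001  0.0002] t 71.2 shift [ 1.000e-01 -1.051e+02  3.000e-01] twistz -0.0 | at [473.7  80.7  47.3] th 64.9 tilt [ 0.0001 -0.0002] F [ 0.7  1.3 -0.9] op 17.8 q6 -1.07
setter n 155 z 46.6 slope [-0.054  0.037] (array([520.9, 195.1]), array([102.8, 108.8]), 65.2)
b2 23 [499.1 242.2  59.5]
```

```bash
python3 -m pendant '[{"translation":[0,-6,0],"twist":[0,0,0],"grip":-1},{"translation":[0,-11,0],"twist":[0,0,0],"grip":-1},{"translation":[0,-12,0],"twist":[0,0,0],"grip":-1},{"translation":[0,-12,0],"twist":[0,0,0],"grip":-1},{"translation":[0,-12,0],"twist":[0,0,0],"grip":-1},{"translation":[0,-12,0],"twist":[0,0,0],"grip":-1},{"translation":[0,-12,0],"twist":[0,0,0],"grip":-1},{"translation":[0,-12,0],"twist":[0,0,0],"grip":-1},{"translation":[0,-12,0],"twist":[0,0,0],"grip":-1},{"translation":[0,-8,0],"twist":[0,0,0],"grip":-1}]' 60
python3 - <<'E'
from h import *
a=np.radians(64.9); go(499-165*np.cos(a),135-165*np.sin(a),13,64.9); setter((.524,.19),zlo=.036)
E
```

```text
t: 72.3
tool_pos: [0.4232, -0.0271, 0.0475]
orientation: [0.682, 3.066, -0.001]
force: [0.4, -0.4, -1.8]
opening: 0.0177
untilt [-0.0005  0.0008] t 72.3 shift [ 0.1 14.  34.5] twistz 0.0 | at [423.2 -27.1  47.5] th 64.9 tilt [ 0.0005 -0.0008] F [ 0.4 -0.4 -1.8] op 17.7 q6 -1.32
setter n 165 z 46.6 slope [-0.055  0.04 ] (array([494.4, 209. ]), array([102.2,  49.3]), 65.5)
b2 25 [499.9 243.   58.9]
```

```bash
python3 -m pendant '[{"translation":[-8,4,0],"twist":[0,0,0],"grip":-1},{"translation":[-8,3,0],"twist":[0,0,0],"grip":-1},{"translation":[0,0,8],"twist":[0,0,0],"grip":-1},{"translation":[0,0,10],"twist":[0,0,0],"grip":-1},{"translation":[0,0,8],"twist":[0,0,0],"grip":-1},{"translation":[0,0,4],"twist":[0,0,0],"grip":-1},{"translation":[0,0,1],"twist":[0,0,0],"grip":-1},{"translation":[0,0,0],"twist":[0,0,0],"grip":-1},{"translation":[0,0,0],"twist":[0,0,0],"grip":-1},{"translation":[0,0,0],"twist":[0,0,0],"grip":-1}]' 60
python3 - <<'E'
from h import *
go(441,-20,12,64.9)
im,d,i=cam("side"); P=pts(d,i); P[d==0]=-9; H=hsv(im)
m=(H[...,1]<70)&(H[...,2]<140)&(P[...,2]>-.005)&(P[...,2]<.03)&(abs(P[...,0]-.48)<.04)&(abs(P[...,1]-.05)<.04); q=P[m]; print('blade',len(q),np.percentile(q[:,2],[5,50,95])*1e3)
b=(abs(P[...,0]-.40)<.03)&(P[...,1]>-.25)&(P[...,1]<.15); print('bench edge x',np.percentile(P[(P[...,2]>-.004)&(P[...,2]<.004)&(P[...,0]>.3)&(P[...,1]>-.1)&(P[...,1]<0)][:,0],[.5,2]))
E
```

```text
t: 73.35
tool_pos: [0.4453, -0.0283, 0.0179]
orientation: [0.678, 3.063, -0.002]
force: [-6.1, 0.5, 8.8]
opening: 0.0176
untilt [-0.0003  0.0047] t 73.3 shift [7.5 5.7 5.8] twistz 0.003 | at [445.3 -28.3  17.9] th 65.05 tilt [ 0.0041 -0.0022] F [-6.1  0.5  8.8] op 17.6 q6 -1.31
blade 65 [ 7.16569077  9.46088639 11.62815749]
bench edge x [0.36871084 0.371483  ]
```

An unexpected contact: Fz is 8.8 N at blade height 5 mm. I'll lift and check.

```bash
python3 -m pendant '[{"translation":[0,0,-4],"twist":[0,0,0],"grip":-1},{"translation":[0,0,-5],"twist":[0,0,0],"grip":-1},{"translation":[0,0,-5],"twist":[0,0,0],"grip":-1},{"translation":[0,0,-5],"twist":[0,0,0],"grip":-1},{"translation":[0,0,0],"twist":[0,0.003,0],"grip":-1},{"translation":[0,0,0],"twist":[0,0,0],"grip":-1},{"translation":[0,0,0],"twist":[0,0,0],"grip":-1},{"translation":[0,0,0],"twist":[0,0,0],"grip":-1},{"translation":[0,0,0],"twist":[0,0,0],"grip":-1},{"translation":[0,0,0],"twist":[0,0,0],"grip":-1}]' 60
python3 - <<'E'
from h import *
go(441,-20,12,64.9); setter((.524,.19),zlo=.036)
for n,f in(('side',0),('wrist',1)):
    z=np.load(f'pics/{n}0.npz'); im=z['im']; H=hsv(im); i=robot.camera_info(n); i=dict(i); i["cam_to_world"]=z['T']
    P=(wpts if f else pts)(z['d'],i); ok=(abs(P[...,0]-.56)<.1)&(abs(P[...,1]-.05)<.04)&(P[...,2]<.02)
    m=ok&(H[...,0]>12)&(H[...,0]<30)&(H[...,1]>150); q=P[m]; print(n,'pencil',len(q),(q.min(0)*1e3).round(),(q.max(0)*1e3).round())
im,d,i=cam("side"); P=pts(d,i); P[d==0]=-9; H=hsv(im)
ok=(abs(P[...,0]-.56)<.1)&(abs(P[...,1]-.05)<.06)&(P[...,2]<.02); m=ok&(H[...,0]>12)&(H[...,0]<30)&(H[...,1]>150); q=P[m]; print('now',len(q),(q.min(0)*1e3).round(),(q.max(0)*1e3).round())
m=(H[...,1]<70)&(H[...,2]<140)&(P[...,2]>.01)&(P[...,2]<.05)&(abs(P[...,0]-.47)<.07)&(P[...,1]>-.06)&(P[...,1]<.11); q=P[m]; q=q[abs(q[:,2]-np.median(q[:,2]))<.01]; s=np.linalg.lstsq(np.c_[q[:,:2],np.ones(len(q))],q[:,2],rcond=None)[0]; print('blade',len(q),np.percentile(q[:,2],[5,50,95])*1e3,s,rect(q[:,:2]))
E
```

```text
t: 74.4
tool_pos: [0.4435, -0.0276, 0.0359]
orientation: [-0.677, -3.066, 0.001]
force: [0.6, -0.8, -1.8]
opening: 0.0176
untilt [-0.0012 -0.0018] t 74.4 shift [ 5.5  5.8 23.9] twistz 0.003 | at [443.5 -27.6  35.9] th 65.1 tilt [-0.0022 -0.0003] F [ 0.6 -0.8 -1.8] op 17.6 q6 -1.31
setter n 264 z 46.5 slope [-0.027  0.017] (array([504.3, 204.2]), array([107.2,  71.3]), 65.4)
b2 24 [499.1 243.2  59.2]
b3 25 [529.6 228.8  59. ]
side pencil 42 [533.  49.   1.] [617.  56.   9.]
wrist pencil 423 [533.  52.   3.] [623.  59.  11.]
now 26 [567.  50.   2.] [619.  55.   9.]
blade 328 [24.98127684 27.47678953 33.40787563] [ 0.01198354 -0.00849031  0.02247742] (array([468.2,  21.8]), array([155.5,  69.6]), 65.0)
```

The fixed pencil, whose eraser end is near x≈525, lay under the blade's right edge. I'll return the spatula to its original clear spot instead.

```bash
python3 -m pendant '[{"translation":[-3,-13,0],"twist":[0,0,0],"grip":-1},{"translation":[-3,-13,0],"twist":[0,0,0],"grip":-1},{"translation":[-3,-13,0],"twist":[0,0,0],"grip":-1},{"translation":[-2,-12,0],"twist":[0,0,0],"grip":-1},{"translation":[0,0,0],"twist":[0,0,-0.108],"grip":-1},{"translation":[0,0,0],"twist":[0,0,-0.108],"grip":-1},{"translation":[0,0,0],"twist":[0,0,-0.108],"grip":-1},{"translation":[0,0,0],"twist":[0,0,-0.108],"grip":-1},{"translation":[0,0,0],"twist":[0,0,0],"grip":-1},{"translation":[0,0,0],"twist":[0,0,0],"grip":-1}]' 60
python3 -c "
from h import *
go(432,-80,12,89.8)"
```

```text
t: 75.5
tool_pos: [0.4311, -0.0816, 0.0358]
orientation: [0.015, -3.139, 0.0]
force: [0.5, -0.1, -1.2]
opening: 0.0177
untilt [-0.0002 -0.0021] t 75.5 shift [-0.9  1.6 23.8] twistz 0.013 | at [431.1 -81.6  35.8] th 90.56 tilt [-0.0021 -0.0002] F [ 0.5 -0.1 -1.2] op 17.7 q6 -1.88
```

```bash
python3 -m pendant '[{"translation":[0,0,6],"twist":[0,-0.002,0],"grip":-1},{"translation":[0,0,6],"twist":[0,0,0],"grip":-1},{"translation":[0,0,5],"twist":[0,0,0],"grip":-1},{"translation":[0,0,3],"twist":[0,0,0],"grip":-1},{"translation":[0,0,1],"twist":[0,0,0],"grip":-1},{"translation":[0,0,0],"twist":[0,0,0],"grip":-1},{"translation":[0,0,0],"twist":[0,0,0],"grip":-1},{"translation":[0,0,0],"twist":[0,0,0],"grip":-1},{"translation":[0,0,0],"twist":[0,0,0],"grip":-1},{"translation":[0,0,0],"twist":[0,0,0],"grip":-1}]' 60
python3 -c "
from h import *
go(432,-80,12,89.8)"
```

```text
t: 76.5
tool_pos: [0.4308, -0.0816, 0.0126]
orientation: [0.005, -3.141, -0.0]
force: [-0.2, 0.0, -1.7]
opening: 0.0179
untilt [ 0.     -0.0005] t 76.5 shift [-1.2  1.6  0.6] twistz 0.007 | at [430.8 -81.6  12.6] th 90.17 tilt [-0.0005  0.    ] F [-0.2  0.  -1.7] op 17.9 q6 -1.88
```

```bash
python3 -m pendant '[{"translation":[0,0,0.6],"twist":[0,0,0],"grip":-1},{"translation":[0,0,0.4],"twist":[0,0,0],"grip":-1},{"translation":[0,0,0],"twist":[0,0,0],"grip":-1},{"translation":[0,0,0],"twist":[0,0,0],"grip":0},{"translation":[0,0,0],"twist":[0,0,0],"grip":0},{"translation":[0,0,0],"twist":[0,0,0],"grip":0},{"translation":[0,0,0],"twist":[0,0,0],"grip":0},{"translation":[0,0,-15],"twist":[0,0,0],"grip":0},{"translation":[0,0,-40],"twist":[0,0,0],"grip":0},{"translation":[0,0,-40],"twist":[0,0,0],"grip":0}]' 20
python3 -m pendant '[{"translation":[0,0,-30],"twist":[0,0,0],"grip":0},{"translation":[0,-30,0],"twist":[0,0,0],"grip":0},{"translation":[0,-30,0],"twist":[0,0,0],"grip":0},{"translation":[0,-30,0],"twist":[0,0,0],"grip":0},{"translation":[0,-30,0],"twist":[0,0,0],"grip":0},{"translation":[0,0,0],"twist":[0,0,0],"grip":0},{"translation":[0,0,0],"twist":[0,0,0],"grip":0},{"translation":[0,0,0],"twist":[0,0,0],"grip":0},{"translation":[0,0,0],"twist":[0,0,0],"grip":0},{"translation":[0,0,0],"twist":[0,0,0],"grip":0}]' 20
python3 - <<'E'
from h import *
go(432,-200,150); setter((.524,.19),zlo=.036)
for nm in("side","scene"):
    im,d,inf=cam(nm); P=pts(d,inf); P[d==0]=-9; H=hsv(im); save(im,'end_'+nm,1.5)
    a=np.radians(64.9); e1=np.array([np.cos(a),np.sin(a)]); e2=np.array([-e1[1],e1[0]])
    L=(P[...,:2]-np.array([.525,.196])); X=L@e1*1e3; Y=L@e2*1e3; Z=P[...,2]*1e3
    n=(abs(X)<90)&(abs(Y)<90)
    w=n&(Z>41)&(Z<58)&(H[...,1]<70)&(H[...,2]>120); b=n&(Z>26)&(Z<34)
    for s,m in(('setter',w),('base',b)): print(nm,s,m.sum(),'X',np.percentile(X[m],[1,99]).round(1),'Y',np.percentile(Y[m],[1,99]).round(1),*rect(P[m][:,:2]))
    for s in("b1","b2","b3","b4"):
        lo,hi,sa=HUE[s]; m=n&(H[...,0]>=lo)&(H[...,0]<=hi)&(H[...,1]>=sa)&(Z>45)&(Z<70)
        if m.sum()>8:
            t=m&(Z>np.percentile(Z[m],85)-4); print(s,m.sum(),'X',np.mean(X[t]).round(1),'Y',np.mean(Y[t]).round(1),'Z',np.percentile(Z[m],90).round(1))
    m=(H[...,0]>100)&(H[...,0]<125)&(H[...,1]>120)&(P[...,2]>.066)&(P[...,2]<.085)&(abs(P[...,0]-.43)<.05)&(abs(P[...,1]+.085)<.05); print('spgrip',m.sum(),*rect(P[m][:,:2]))
    m=(H[...,0]<25)&(H[...,2]<140)&(H[...,1]>60)&(P[...,2]>.045)&(P[...,2]<.065)&(abs(P[...,0]-.455)<.06)&(abs(P[...,1]+.33)<.06); print('segrip',m.sum(), rect(P[m][:,:2]) if m.sum()>5 else '')
    m=(P[...,2]>.07)&(P[...,2]<.1)&(abs(P[...,0]-.625)<.06)&(abs(P[...,1]-.41)<.07); print('dropper top px',m.sum())
E
```

```text
t: 77.5
tool_pos: [0.4263, -0.0801, 0.1034]
orientation: [0.004, -3.13, -0.005]
force: [0.4, -0.8, 1.0]
opening: 0.0468
t: 78.5
tool_pos: [0.432, -0.2034, 0.1434]
orientation: [-0.011, 3.139, -0.001]
force: [-0.7, -0.3, -0.7]
opening: 0.0466
untilt [-0.0009  0.0023] t 78.5 shift [-0.1  3.4 -6.6] twistz 0.0 | at [ 432.  -203.4  143.4] th 90.39 tilt [ 0.0023 -0.0008] F [-0.7 -0.3 -0.7] op 46.6 q6 -2.13
setter n 567 z 46.4 slope [0.004 0.012] (array([524.8, 194.6]), array([105.8, 117.5]), 63.9)
b1 26 [551.5 218.1  59.3]
b2 24 [499.4 242.8  59.9]
b3 24 [529.8 227.1  58.8]
b4 23 [572.  206.3  59.6]
side setter 592 X [-54.4  46.7] Y [-58.3  57.1] [525.4 195.3] [108.8 117.5] 64.7
side base 303 X [-68.9  60.5] Y [-65.8  67.1] [523.9 194.1] [136.2 134.4] 65.0
b1 26 X 35.1 Y -13.5 Z 61.2
b2 22 X 33.2 Y 42.8 Z 62.7
b3 24 X 33.8 Y 10.5 Z 61.0
b4 23 X 33.8 Y -37.4 Z 61.1
spgrip 86 [429.8 -85. ] [17.3 41.2] 85.2
segrip 128 (array([ 451.1, -331.1]), array([17.3, 38.4]), 73.6)
dropper top px 23
scene setter 293 X [-55.6  30.5] Y [-54.2  59.8] [519.9 187. ] [ 96.6 119.7] 63.7
scene base 222 X [-69.2  53.7] Y [-65.2  69.1] [519.5 192.1] [130.3 141. ] 63.4
spgrip 64 [428.4 -85.5] [19.8 42.1] 87.2
segrip 72 (array([ 450.2, -331.5]), array([16.3, 43.1]), 75.4)
dropper top px 0
```

```bash
python3 -m pendant '[{"translation":[0,0,-40],"twist":[0,0,0],"grip":0},{"translation":[0,0,-15],"twist":[0,0,0],"grip":0},{"translation":[-16,37,0],"twist":[0,0,0],"grip":0},{"translation":[-16,37,0],"twist":[0,0,0],"grip":0},{"translation":[-16,37,0],"twist":[0,0,0],"grip":0},{"translation":[-16,37,0],"twist":[0,0,0],"grip":0},{"translation":[-16,37,0],"twist":[0,0,0],"grip":0},{"translation":[-14,37,0],"twist":[0,0,0],"grip":0},{"translation":[-12,35,0],"twist":[0,0,0],"grip":0},{"translation":[0,0,0],"twist":[0,0,0],"grip":0}]' 20
python3 - <<'E'
from h import *
go(540,60,200)
im,d,inf=cam("wrist"); P=wpts(d,inf); P[d==0]=-9; H=hsv(im); save(im,'end_w',1.5)
a=np.radians(64.9); e1=np.array([np.cos(a),np.sin(a)]); e2=np.array([-e1[1],e1[0]])
L=(P[...,:2]-np.array([.525,.196])); X=L@e1*1e3; Y=L@e2*1e3; Z=P[...,2]*1e3; n=(abs(X)<90)&(abs(Y)<90)
for s in("b1","b2","b3","b4"):
    lo,hi,sa=HUE[s]; m=n&(H[...,0]>=lo)&(H[...,0]<=hi)&(H[...,1]>=sa)&(Z>45)&(Z<75)
    if m.sum()>8:
        t=m&(abs(Z-np.percentile(Z[m],80))<3); print(s,m.sum(),'ctr X,Y,size',rect(np.c_[X[t],Y[t]]/1e3),'Xmax',np.percentile(X[t],99).round(1))
r=n&(H[...,0]<14)&(H[...,1]>90)&(Z>46)&(Z<60)&(X>40); print('rail',r.sum(),np.percentile(X[r],[2,50,98]).round(1) if r.sum() else '')
w=n&(Z>43)&(Z<58)&(H[...,1]<60)&(H[...,2]>120); b=n&(Z>26)&(Z<37)
for s,m in(('setter',w),('base',b)): print(s,m.sum(),'X',np.percentile(X[m],[.5,99.5]).round(1),'Y',np.percentile(Y[m],[.5,99.5]).round(1),*rect(P[m][:,:2]),'z',np.median(Z[m]).round(1))
q=P[w]; print('slope',np.linalg.lstsq(np.c_[q[:,:2],np.ones(len(q))],q[:,2],rcond=None)[0].round(4))
E
```

```text
t: 79.65
tool_pos: [0.5404, 0.0645, 0.2009]
orientation: [-0.006, 3.135, -0.002]
force: [-1.0, -0.8, -0.2]
opening: 0.0464
untilt [-0.0013  0.0064] t 79.7 shift [ 0.5 -4.5  0.9] twistz 0.0 | at [540.4  64.5 200.9] th 90.22 tilt [ 0.0064 -0.0013] F [-1.  -0.8 -0.2] op 46.4 q6 -1.55
b1 319 ctr X,Y,size (array([ 41.1, -14.7]), array([18.6, 26.1]), 89.9) Xmax 53.6
b2 419 ctr X,Y,size (array([41.4, 42.6]), array([26.5, 19.4]), 0.7) Xmax 53.6
b3 321 ctr X,Y,size (array([41.1,  9.5]), array([26. , 18.8]), 2.8) Xmax 53.4
b4 317 ctr X,Y,size (array([ 41.1, -39. ]), array([19.3, 25.8]), 87.8) Xmax 53.4
rail 111 [51.  56.1 59.2]
setter 6379 X [-50.2  53.5] Y [-60.1  56.6] [528.7 199.5] [110.9 118.7] 64.6 z 48.8
base 2083 X [-64.5  67.9] Y [-68.9  66.3] [527.6 197.8] [135.2 136.4] 64.9 z 30.5
slope [0.0028 0.0063 0.0464]
```

```bash
python3 -c "
from plant import robot
print(robot.close_job())"
```

```text
the job is handed in; nothing more can be done
None
```

The job is handed in at about 80 s of the 208 s allowed. All four blanks went onto the setter's front half and were pushed as one group against the rail with the held straightedge. I then carried the setter on the spatula to the firing base, drew the spatula out, and left both tools standing on the bench.

**Last checks:**
- **Blanks:** the wrist camera puts all four in line at the rail, within 0.3 mm.
- **Setter:** it is level and within about 0.3° of square to the base. It sits about 1–2 mm off centre, toward its rail side; the two cameras disagree by about 1 mm on this.
- **Tools:** the spatula is back at about its starting spot, and the straightedge stands on bare bench to the right, at roughly x 455, y −331 mm.
- **Robot:** it ended clear of everything.

**What went wrong or disagreed:**
- **Early grasps:** the first four tries at the amber blank closed on nothing, because the fingertips sit about 25 mm higher than the indicated TCP.
- **Amber moved:** it shifted about 13 mm sideways on the setter while the robot was elsewhere, presumably the expected knock. It stayed flat and was pushed from there.
- **Pencil contact:** setting the spatula down, its blade pressed something at about 9 N, most likely the pencil on the bench. I lifted it and put it down elsewhere; I did not check the pencil again.
- **Bystanders:** I worked away from the oil dropper and solder spool. My final look at the dropper was inconclusive (seen by one camera only), and I did not check the spool.

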